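# Pin a three-plate clamp pack on a locating stage

### The job

Gently slide the three loose drilled plates on the locating stage up against both of its fences so that their holes line up with each other and with the socket underneath. Only then take the tall-headed dowel pin from the wooden stand and pass it down through all three plates until its flange is fully home on the top plate. Let go and leave the pack flat and the pin standing upright. Do not force anything, and leave the stubby spare pin in the stand and the loose collar and link beside it where they are.

Things in the scene. Friction and masses are not known exactly. Their poses are not given: they have to be found in the camera images.
- stage: grey locating stage fixed to the bench: base 140 x 130 x 18 mm, a cross slide above it to 30 mm, then a flat dark steel deck 120 x 110 mm, its top 50 mm above the bench. Origin on the bench below the nominal socket; base edges at x -85 and +55, y -80 and +50 mm. The deck carries two fences, on its +x and +y sides; the other two are open. Keep pushes on it, its plates and the pin below 20 N; 40 N spoils it
- stage_top (a point): nominal position of the deck's socket (vertical hole 12 mm wide, 20 mm deep, hidden by the plates) at the deck's top. The cross slide is locked at an unknown setting: deck, fences and socket together stand up to 7 mm off nominal in x and up to 7 mm in y, unmeasured; find the fences by contact. Plates flat against both fences have their hole over the socket. Axes as the stage
- fence_x (a point): nominal middle of the +x fence's inner face, 11 mm above the deck, 30 mm in x from the nominal socket (shares the unmeasured shift). Straight steel bar along y, 12 mm thick, 72 mm long, rising 22 mm above the deck; the 48 mm ends of the plates' outline lie against it
- fence_y (a point): nominal middle of the +y fence's inner face, 11 mm above the deck, 24 mm in y from the nominal socket (shares the unmeasured shift). Straight steel bar along x, 12 mm thick, 66 mm long, rising 22 mm above the deck; the 60 mm sides of the plates lie against it
- plate_low_hole (a point): lowest plate of the stack, aluminium, 62 g as a rule, lying on the deck; rectangular plate 60 x 48 x 8 mm (60 along its x, 48 along its y) with one 12 mm hole through its middle; point: centre of the hole, half-way up; its z axis is the hole's axis
- plate_mid_hole (a point): middle plate, black insulating plastic, 34 g as a rule, lying on the lowest; rectangular plate 60 x 48 x 8 mm (60 along its x, 48 along its y) with one 12 mm hole through its middle; point: centre of the hole, half-way up; its z axis is the hole's axis
- plate_top_hole (a point): uppermost plate, aluminium, 62 g as a rule, lying on the middle one, its top 24 mm above the deck; rectangular plate 60 x 48 x 8 mm (60 along its x, 48 along its y) with one 12 mm hole through its middle; point: centre of the hole, half-way up; its z axis is the hole's axis. The plates start square to the stage (within 0.1 rad), out of line with each other, 14 to 26 mm short of each nominal fence
- pin_grip (a point): the tall-headed steel dowel pin, 90 g, upright in the stand, shank hidden. Point: centre of its round head (16 mm diameter, 40 mm tall), 24 mm above the underside of the flange (22 mm diameter, 4 mm thick) and 66 mm above the shank's tip; z up along the pin. Shank 10 mm diameter, 42 mm long, its last 4 mm tapering to 8 mm. Its flange rests on the stand's top
- pin_shoulder (a point): centre of the underside of the dowel pin's flange (top of the shank); rests on the top plate when the pin is home
- stand: wooden stand 56 x 136 x 50 mm fixed to the bench, two vertical 13 mm square holes 76 mm apart along its y; origin under its centre
- spare_grip (a point): stubby spare pin in the other hole of the stand: same flange, head 16 mm in diameter but only 22 mm tall; shank too short for the pack; point: centre of its head. Leave it
- collar_mid (a point): steel collar, 34 mm outside diameter, 14 mm tall, between stage and stand; point: its centre. Leave it
- link_mid (a point): aluminium link 70 x 26 x 6 mm with two holes, lying flat between stage and stand; point: its centre. Leave it
Things that resemble listed ones, but are neither listed nor needed, are in the scene too. Leave any blue or purple look-alike of the part that bears pin_grip alone.

How it is judged:
By the outcome, as a careful person would: the job done as asked, in the order asked, and still so for the second after the job is handed in, with the robot touching nothing.
It also fails if it takes over 72 s, if anything falls off the work surface, if the arm or the gripper's body presses on something with over 40 N, if the wrist force passes 120 N, or if a joint passes its speed limit or range.

### The arm

A 7-joint arm with a two-finger parallel gripper is mounted at the origin on the work surface. World frame = base frame: x ahead of the robot, y to its left, z up, the work surface at z = 0. Lengths are in m, angles in rad, forces in N, time in s.
With the tool pointing down it reaches from about 0.4 to 0.85 m from the base axis. Payload 10.4 kg.
Tool frame: the origin (TCP) lies between the finger pads; the fingertips stand manip.finger_overhang ahead of it and the grasp point (between the pads) lies 11 mm behind it (manip.finger_overhang is the distance from the TCP to the fingertips, in m); x points along the fingers, z is the direction in which the jaws open and shut, and the axes are right-handed (so a half turn about x gives the same grasp; the last joint's range is limited). The gripper opens to 85 mm and grips with 20 to 120 N. Pads are 22 mm wide; open, the fingers measure 114 mm over their backs; the gripper's body (76 mm by 85 mm) begins 54 mm behind the grasp point. The pads swing forward as they close: fully open they stand 13 mm farther back than shut.
Start: joints at [-1.312, 0.332, -0.065, 1.46, 0.022, 1.35, -0.088], TCP at [0.174, 0.6, 0.239] pointing down, gripper open.
Joint ranges: [-2.6, 2.6], [-0.5, 2.12], [-1.47, 1.34], [0.16, 2.42], [-1.27, 4.41], [0.06, 2.06], [-2.6, 2.6]. Speed limits (rad/s): [2.22, 2.22, 2.79, 2.79, 3.14, 3.14, 3.14].

### API

Orientations are given as a unit quaternion [x, y, z, w].
In Python, from workcell import get_obs, camera, workorder, manip gives the robot as it stands. The module is installed in compiled form; this text tells all that it offers.
- The arm moves only by the tool play_rows, never from a script. Its argument "increments" is text: rows parted by semicolons, each of 4 numbers parted by spaces: the shift along the tool's x, y, z in m, then the turn about the tool's x in rad. A call has 1 to 20 rows; each row shifts and turns the pose as measured when the row begins, along the tool's axes as they then stand; what a row does not reach is not made up. A row lasts 1/10 s, in which the tool goes at most 50 mm and 8.59 degrees, less where a joint would pass 70% of its speed; a pose out of reach is approached as far as the arm can. A call is refused whole if a number of a shift passes 0.05 or a number of a turn 0.15, either way. A call with a gripper value outside its range is refused whole. "hand" is the gripper command: -1 is fully open, 1 is shut, values between are in proportion, set as the call begins (left out, the last holds). The fingers move at their own pace and stop on an object; "squeeze" is the grip in N (left out, the last holds). Time passes only in rows, so rows that do not move let the fingers close. It gives the time, the measured TCP pose, the force and the opening at its end, in the units of the state.
- get_obs(): the state, without advancing time (a new reading comes with each control period).
- camera(name): name is "side" or "top" or "wrist"; returns a dict with "img" (480x640x3 uint8, blue, green, red), "fov_y" (degrees; the focal length in pixels is half the picture's height over the tangent of half this angle, whatever the lens; pixels are square), "cx", "cy" (the principal point, pixels), "R" (3x3) and "t" (3): a world point X has camera coordinates R X + t; the wrist camera has in their place "tool_from_camera" (4x4, takes a point from camera to tool coordinates, whose origin is the TCP and whose axes are the tool frame's). Camera axes: x right, y down, z forward; pixel columns grow to the right and rows downward; lengths in m; the calibration is good to about 2 mm. A picture is of the moment at which its call begins: read the wrist's pose just before it. There is no depth.
- workorder.hand_in(): hands the job in, once; it reports no verdict.
The state is a dict: "clock": time; "joint_pos": joint angles; "joint_velocities": joint speeds; "tau": joint torques, N m; "position": TCP position; "ee_rot": TCP orientation; "ft_force": force on the tool from outside, world axes, zero at the start; "torque": the same for the moment, N m; "grip_width": opening from 0.0 (shut) to 1.0 (fully open).
Only numpy, scipy, OpenCV 4.12 (cv2) and the standard library are available. Lean on these libraries where they do the work, as an engineer would, in place of code of your own. Each camera call takes 0.05 s, during which the arm holds its last target.

## Working session

There is one attempt and no reset: what is moved stays moved. The work goes in short steps, Python scripts to look and compute and a tool call to move; the robot and the scene stay as the last step left them, time stands still between calls to the robot, and variables do not carry over. Pictures are saved under pics/ and viewed, and the job is handed in when it is done.

Besides the shell and the picture viewer there is one more tool, called after "Call:" as a command line: name --argument value ..., lists and objects as JSON in quotes. play_rows: Moves the arm, as the interface text tells. Its arguments: {"type":"object","properties":{"increments":{"type":"string"},"hand":{"type":"number"},"squeeze":{"type":"number"}},"required":["increments"]}

```bash
mkdir -p pics; cat > h.py <<'E'
import numpy as np, cv2
from workcell import get_obs, camera, workorder, manip
from scipy.spatial.transform import Rotation as Ro
def K(c):
    f=240/np.tan(np.radians(c["fov_y"])/2); return f,c["cx"],c["cy"]
def pose():
    o=get_obs(); return np.array(o["position"]),Ro.from_quat(o["ee_rot"]).as_matrix()
def ray(c,u,v,P=None):
    f,cx,cy=K(c); d=np.array([(u-cx)/f,(v-cy)/f,1])
    if "R" in c:
        R=np.array(c["R"]);t=np.array(c["t"]); return -R.T@t,R.T@d
    T=np.array(c["tool_from_camera"]);p,R=P
    return p+R@T[:3,3],R@T[:3,:3]@d
def onz(c,u,v,z,P=None):
    o,d=ray(c,u,v,P); return o+d*(z-o[2])/d[2]
def two(c1,p1,c2,p2,P1=None,P2=None):
    o1,d1=ray(c1,*p1,P1);o2,d2=ray(c2,*p2,P2);d1/=np.linalg.norm(d1);d2/=np.linalg.norm(d2)
    A=np.stack([d1,-d2],1);s=np.linalg.lstsq(A,o2-o1,rcond=None)[0]
    a=o1+s[0]*d1;b=o2+s[1]*d2;return (a+b)/2,np.linalg.norm(a-b)
def proj(c,X,P=None):
    f,cx,cy=K(c);X=np.array(X,float)
    if "R" in c: q=np.array(c["R"])@X+np.array(c["t"])
    else:
        p,R=P;T=np.array(c["tool_from_camera"]);q=np.linalg.inv(T)@np.r_[R.T@(X-p),1];q=q[:3]
    return f*q[0]/q[2]+cx,f*q[1]/q[2]+cy
def save(c,n): cv2.imwrite(f"pics/{n}.png",c["img"])
E
python3 - <<'E'
from h import *
import pickle
print(manip.finger_overhang,get_obs())
P=pose();d={}
for n in["side","top","wrist"]:
    c=camera(n);d[n]=c;save(c,n+"0");print(n,c["fov_y"],c.get("t"), (-np.array(c["R"]).T@np.array(c["t"])) if "R" in c else c["tool_from_camera"])
pickle.dump((P,d),open("c0.pkl","wb"))
E
```

```text
0.008 {'clock': 0.0, 'joint_pos': array([-1.31160624,  0.33289366, -0.06471804,  1.46097239,  0.02160427,
        1.3498948 , -0.08851617]), 'joint_velocities': array([-1.72190651e-03, -3.77502773e-04, -1.18246179e-03, -8.23934267e-05,
       -1.49205891e-03, -7.51858376e-04,  1.58055963e-03]), 'tau': array([ 3.75628006e-04, -6.25458956e+01,  4.92602284e-02, -3.91598618e+01,
        1.62184919e-02,  1.00281290e-02,  5.22147479e-05]), 'position': array([0.17368875, 0.59998813, 0.23848753]), 'ee_rot': array([-0.42516861,  0.5656563 ,  0.42450578,  0.56485347]), 'ft_force': array([ 0.35556395, -0.58909532,  1.01570355]), 'torque': array([-0.01265755, -0.00539933, -0.0046327 ]), 'grip_width': 0.9979383086064014}
side 53.769990101006925 [0.42078578 0.30122291 0.3628826 ] [0.22454128 0.37174588 0.45920139]
top 47.87075750799812 [0.00540104 0.55320529 0.73359557] [0.4951661  0.00217769 0.77397255]
wrist 61.58816225229693 None [[ 2.61314558e-04 -2.82017630e-01  9.59409187e-01 -1.32448110e-01]
 [ 7.65878302e-04 -9.59408882e-01 -2.82017749e-01  7.12154590e-02]
 [ 9.99999673e-01  8.08486023e-04 -3.47163242e-05 -1.34865306e-03]
 [ 0.00000000e+00  0.00000000e+00  0.00000000e+00  1.00000000e+00]]
```

View pics/side0.png

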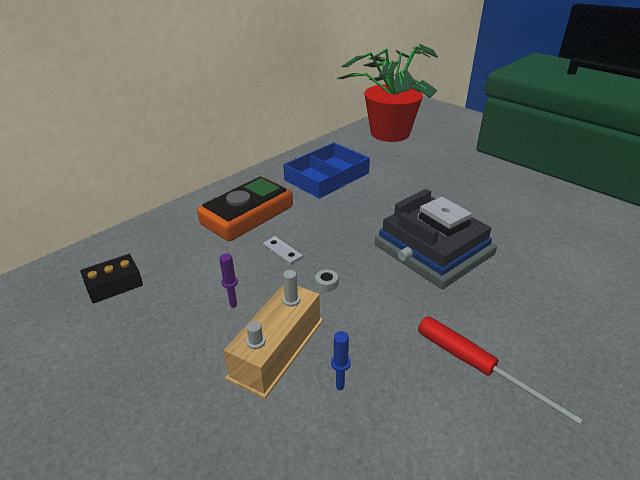

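View pics/top0.png

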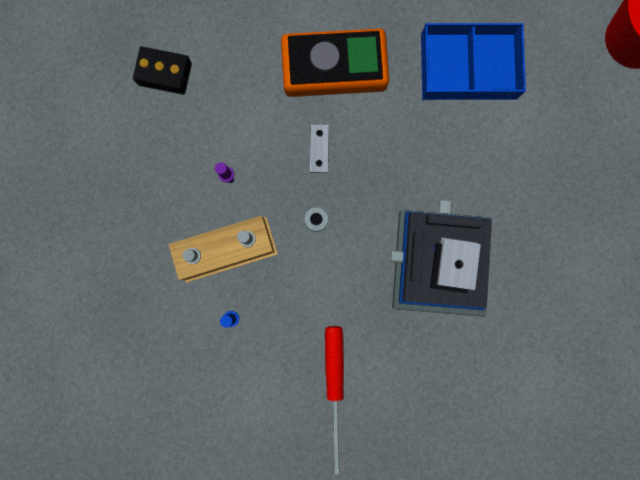

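View pics/wrist0.png

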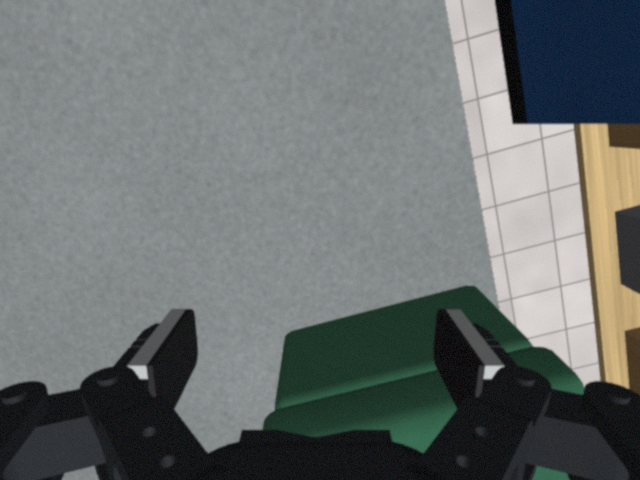

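The side view shows the tall steel pin in the stand at (290,288) and the stubby spare at (255,333). The purple (228,278) and blue (341,358) pins are decoys. In the top view the stage is at (445,262), with its fences on the left and upper sides and the top plate at (459,264).

```bash
python3 - <<'E'
from h import *
import pickle
P,d=pickle.load(open("c0.pkl","rb"))
t=d["top"];s=d["side"]
for n,u,v,z in [("UL",404,211,.018),("UR",491,217,.018),("LL",394,309,.0),("LR",485,315,0),("hole",459,264,.074),("stL",170,243,.05),("pin",245,237,.1),("spare",190,255,.07)]:
    print(n,onz(t,u,v,z).round(4))
for p in [(.5,0,0),(.6,0,0),(.5,.1,0),(.5,-.1,0)]: print(p,proj(t,p),proj(s,p))
def crop(c,x0,y0,w,h,k,n): cv2.imwrite(f"pics/{n}.png",cv2.resize(c["img"][y0:y0+h,x0:x0+w],None,fx=k,fy=k,interpolation=cv2.INTER_CUBIC))
crop(t,380,195,130,130,4.6,"ct");crop(s,365,175,140,115,5,"cs");crop(t,155,200,140,100,5,"cstand");crop(s,210,240,160,160,3.7,"cstand_s")
E
```

```text
UL [ 0.589  -0.1237  0.018 ]
UR [ 0.5771 -0.2465  0.018 ]
LL [ 0.4511 -0.1068  0.    ]
LR [ 0.4388 -0.2364  0.    ]
hole [ 0.5108 -0.1831  0.074 ]
stL [0.5504 0.1967 0.05  ]
pin [0.5515 0.0901 0.1   ]
spare [0.5326 0.1656 0.07  ]
(0.5, 0, 0) (np.float64(318.080894599805), np.float64(276.7885114973436)) (np.float64(370.196079447432), np.float64(309.93136794176075))
(0.6, 0, 0) (np.float64(316.139254884377), np.float64(207.29498882913896)) (np.float64(317.7646228949802), np.float64(276.3677448143232))
(0.5, 0.1, 0) (np.float64(247.91529262134964), np.float64(278.81575075764624)) (np.float64(318.40770971214465), np.float64(351.74986103388864))
(0.5, -0.1, 0) (np.float64(387.94710285633784), np.float64(274.7699223831276)) (np.float64(413.43947095743374), np.float64(275.01284321536826))
```

View pics/ct.png

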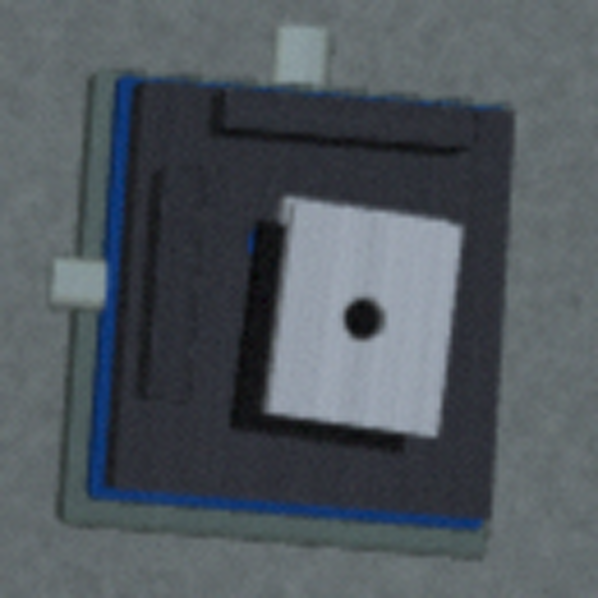

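View pics/cs.png

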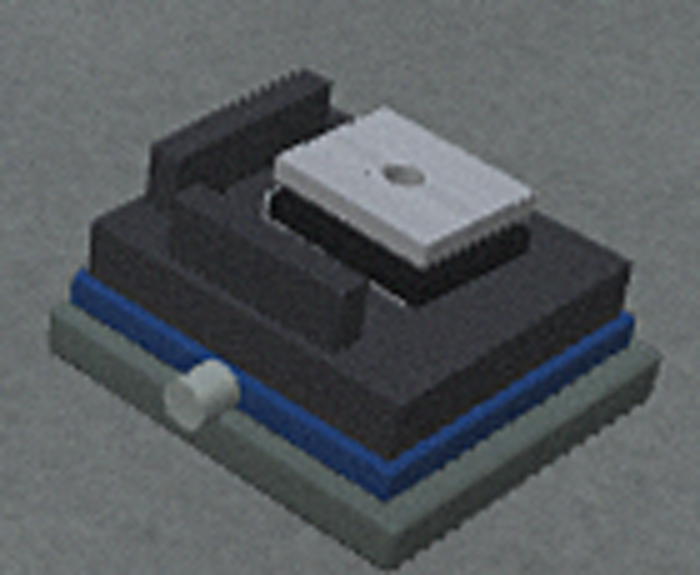

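View pics/cstand.png

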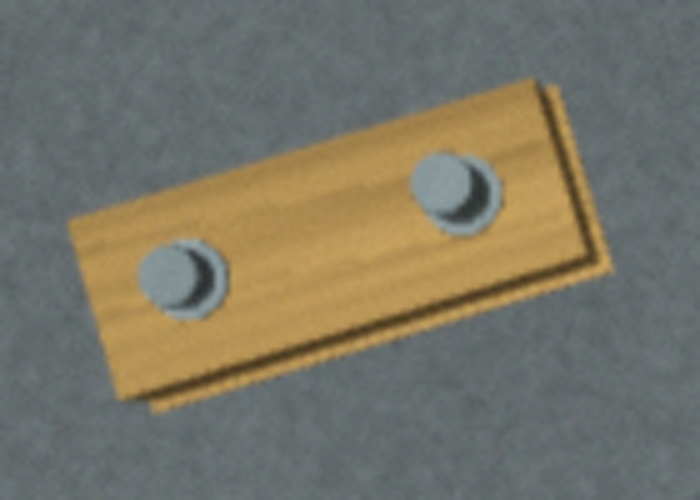

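View pics/cstand_s.png

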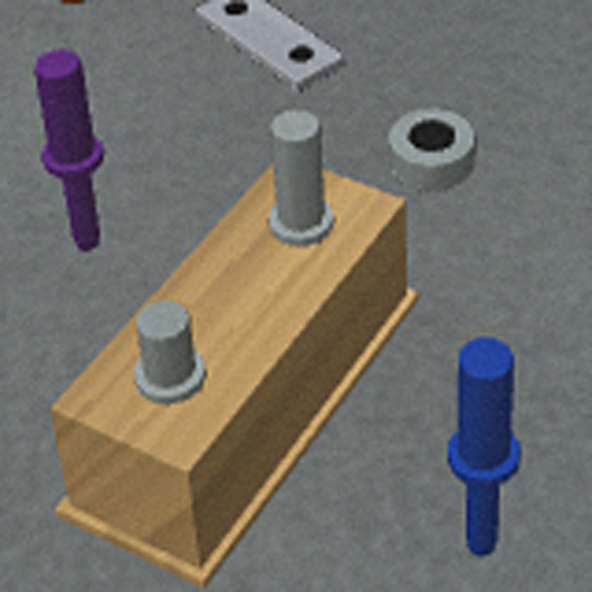

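```bash
cat >> h.py <<'E'
def tool(dw):
    "world delta -> tool axes"
    p,R=pose(); return (R.T@np.array(dw,float)).round(4)
E
python3 - <<'E'
from h import *
import pickle
P,d=pickle.load(open("c0.pkl","rb"))
t=d["top"];s=d["side"]
print(P[1].round(3))
f=lambda u,v,z:onz(t,380+u/4.6,195+v/4.6,z).round(4)
A=f(95,72,0);B=f(62,522,0);C=f(487,558,.018);D=f(512,108,.05);Bt=f(62,522,.018)
print("base",A,B,C,Bt)
x=(A-B)[:2];print("angle left",np.arctan2(x[1],x[0]),np.hypot(*x)); y=(Bt-C)[:2];print("ang bottom",np.arctan2(-y[0],y[1]),np.hypot(*y))
# deck corners z=.05
for q in [(135,83),(107,488),(492,520),(512,110)]: print("deck",f(*q,.05))
for q in [(287,198),(265,413),(438,437),(462,225),(363,319)]: print("topplate",f(*q,.074))
for q in [(257,222),(232,428),(403,450)]: print("mid/low",f(*q,.066),f(*q,.058))
for q in [(215,132),(462,150),(150,398),(162,168),(190,398)]: print("fence",f(*q,.072),f(*q,.05))
g=lambda u,v:(155+u/5,200+v/5)
h=lambda u,v:(210+u/3.7,240+v/3.7)
print("pin top",onz(t,*g(443,184),.094),two(t,g(443,184),s,h(297,125)))
print("pin flange",onz(t,*g(466,201),.054),"spare",onz(t,*g(187,278),.054), "head top spare",onz(t,*g(170,276),.076))
E
```

```text
[[-0.    -0.961  0.278]
 [-0.001  0.278  0.961]
 [-1.    -0.    -0.001]]
base [ 0.5918 -0.1219  0.    ] [ 0.4519 -0.1061  0.    ] [ 0.4383 -0.232   0.018 ] [ 0.4529 -0.1036  0.018 ]
angle left -0.1124612822804751 0.14078938170188826
ang bottom -0.11322087988834713 0.1292273964761343
deck [ 0.582  -0.1255  0.05  ]
deck [ 0.4641 -0.1125  0.05  ]
deck [ 0.4516 -0.2241  0.05  ]
deck [ 0.571  -0.2363  0.05  ]
topplate [ 0.5452 -0.1631  0.074 ]
topplate [ 0.4848 -0.1541  0.074 ]
topplate [ 0.4766 -0.2026  0.074 ]
topplate [ 0.5362 -0.2124  0.074 ]
topplate [ 0.5104 -0.183   0.074 ]
mid/low [ 0.5391 -0.156   0.066 ] [ 0.5396 -0.1578  0.058 ]
mid/low [ 0.4807 -0.1463  0.066 ] [ 0.4805 -0.1479  0.058 ]
mid/low [ 0.473  -0.1947  0.066 ] [ 0.4728 -0.197   0.058 ]
fence [ 0.5647 -0.1439  0.072 ] [ 0.5669 -0.1484  0.05  ]
fence [ 0.5577 -0.2141  0.072 ] [ 0.5596 -0.2209  0.05  ]
fence [ 0.4899 -0.1222  0.072 ] [ 0.4897 -0.1261  0.05  ]
fence [ 0.5549 -0.1283  0.072 ] [ 0.5567 -0.1324  0.05  ]
fence [ 0.4896 -0.1335  0.072 ] [ 0.4894 -0.1378  0.05  ]
pin top [0.55231759 0.09259045 0.094     ] (array([0.55255565, 0.09297773, 0.09097656]), np.float64(4.309447969713739e-05))
pin flange [0.55096464 0.09187274 0.054     ] spare [0.53252237 0.16616137 0.054     ] head top spare [0.53201929 0.16550513 0.076     ]
```

Call:
play_rows --increments "0 -0.037 -0.015 0;0 -0.037 -0.015 0;0 -0.037 -0.015 0;0 -0.037 -0.015 0;0 -0.037 -0.015 0;0 -0.037 -0.015 0;0 -0.037 -0.015 0;0 -0.037 -0.015 0;0 -0.022 -0.033 0;0 -0.022 -0.033 0;0 -0.022 -0.033 0;0 -0.022 -0.033 0"

```text
clock: 1.35
position: [0.4798, 0.2428, 0.234]
ee_rot: [-0.428, 0.565, 0.428, 0.56]
ft_force: [0.9, -0.3, -0.2]
grip_width: 1.0
```

Call:
play_rows --increments "0 -0.022 -0.034 0;0 -0.018 -0.034 0;0 -0.01 -0.038 0;0 -0.01 -0.038 0;0 -0.01 -0.038 0;0 -0.01 -0.038 0;0 -0.005 -0.038 0;0 0 -0.038 0;0 0 -0.038 0"

```text
clock: 2.25
position: [0.471, -0.1174, 0.2345]
ee_rot: [-0.428, 0.566, 0.428, 0.56]
ft_force: [0.1, 0.5, 0.4]
grip_width: 0.997
```

```bash
python3 -c "
from h import *
print(get_obs()['joint_pos'].round(3));print(pose())"
```

```text
[-3.630e-01  1.100e-02  5.180e-01  1.845e+00  1.000e-03  1.293e+00
  1.454e+00]
(array([ 0.4709802 , -0.11743845,  0.23451183]), array([[-0.00720664, -0.96330148,  0.26832502],
       [-0.00504127,  0.26836357,  0.96330451],
       [-0.99996132,  0.00558949, -0.00679026]]))
```

Call:
play_rows --increments "0 0 0 0.14;0 0 0 0.14;0 0 0 0.14;0 0 0 0.14;0 0 0 0.14;0 0 0 0.14;0 0 0 0.14;0 0 0 0.14;0 0 0 0.14;0 0 0 0.14;0 -0.029 0.011 0;0 -0.029 0.011 0;0 -0.029 0.011 0;0 -0.029 0.011 0" --hand 0.6

```text
clock: 3.65
position: [0.492, -0.2452, 0.2333]
ee_rot: [0.057, 0.708, -0.059, 0.701]
ft_force: [0.2, 0.3, -0.3]
grip_width: 0.202
```

```bash
cat >> h.py <<'E'
a=-0.112
ex=np.array([np.cos(a),np.sin(a),0]);ey=np.array([-np.sin(a),np.cos(a),0])
def st(X): X=np.asarray(X);return np.array([X@ex,X@ey,X[2]]).round(4)
def wd(s): return s[0]*ex+s[1]*ey+np.array([0,0,s[2]])
def stat():
    o=get_obs();p,R=pose()
    print("t",round(o["clock"],2),"stage",st(p),"yerr",(np.arctan2(R[1,1],R[0,1])-a).round(4),"R_x",R[:,0].round(3),"F",st(o["ft_force"]).round(1),"T",o["torque"].round(2),"w",round(o["grip_width"],3),"j7",o["joint_pos"][6].round(2))
E
python3 - <<'E'
from h import *
stat();P=pose();c=camera("wrist");save(c,"w1")
import pickle;pickle.dump((P,c),open("w1.pkl","wb"))
E
```

```text
t 3.65 stage [ 0.5163 -0.1887  0.2333] yerr 1.5191 R_x [-0.009 -0.002 -1.   ] F [ 0.1  0.3 -0.3] T [ 0.01 -0.03  0.  ] w 0.202 j7 0.32
```

View pics/w1.png

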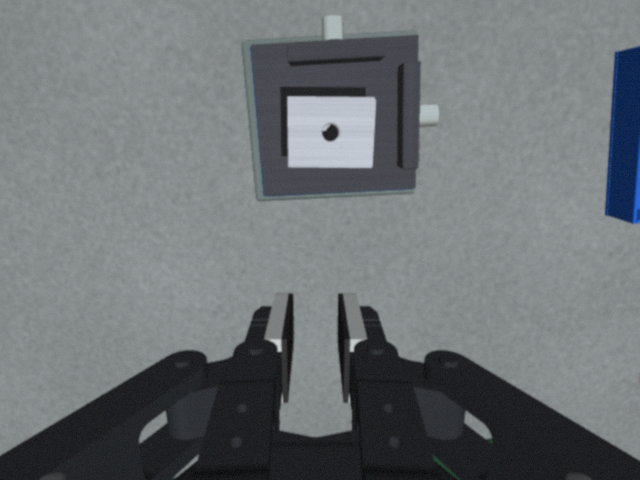

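```bash
python3 - <<'E'
from h import *
import pickle
P,c=pickle.load(open("w1.pkl","rb"))
im=c["img"][10:205,230:450];im=cv2.convertScaleAbs(im,alpha=1.6,beta=15)
cv2.imwrite("pics/w1c.png",cv2.resize(im,None,fx=3,fy=3,interpolation=cv2.INTER_CUBIC))
E
```

```text
(no output)
```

View pics/w1c.png

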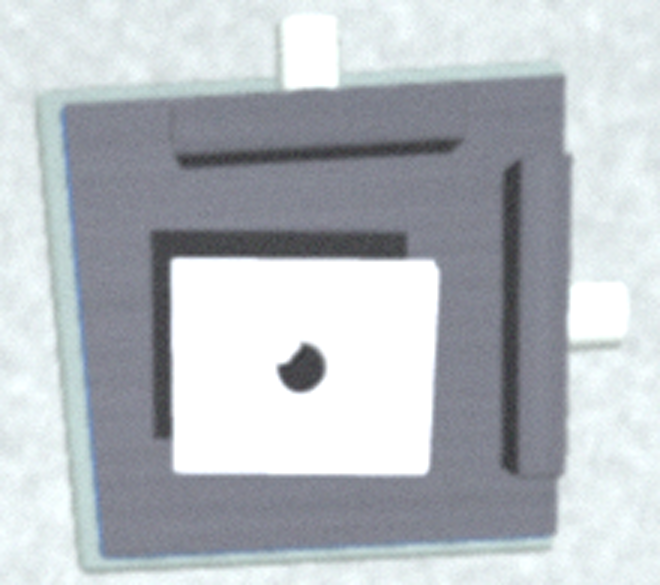

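```bash
python3 - <<'E'
from h import *
import pickle
P,c=pickle.load(open("w1.pkl","rb"))
f=lambda u,v,z:st(onz(c,230+u/3,10+v/3,z,P))
for n,q,z in [("fenceY top inner L",(178,153),.072),("R",(460,137),.072),("fenceX top inner",(520,162),.072),("fX low",(520,470),.072),("deck BL",(103,557),.05),("deckBR",(555,535),.05),("deck TR",(565,75),.05),("hole",(302,367),.074),("top BL",(173,473),.074),("top BR",(430,473),.074),("top TL",(172,257),.074),("mid TL",(152,232),.066),("mid BL",(152,438),.066),("mid TR",(407,233),.066)]: print(n,f(*q,z))
stat()
E
```

```text
fenceY top inner L [ 0.5035 -0.0778  0.072 ]
R [ 0.5664 -0.0778  0.072 ]
fenceX top inner [ 0.5798 -0.0837  0.072 ]
fX low [ 0.5806 -0.1518  0.072 ]
deck BL [ 0.4756 -0.1716  0.05  ]
deckBR [ 0.5943 -0.1716  0.05  ]
deck TR [ 0.5946 -0.0627  0.05  ]
hole [ 0.5293 -0.1253  0.074 ]
top BL [ 0.4976 -0.1482  0.074 ]
top BR [ 0.5588 -0.1513  0.074 ]
top TL [ 0.5008 -0.0997  0.074 ]
mid TL [ 0.4959 -0.0935  0.066 ]
mid BL [ 0.4924 -0.1403  0.066 ]
mid TR [ 0.555  -0.0968  0.066 ]
t 3.7 stage [ 0.5164 -0.1938  0.2333] yerr 1.5148 R_x [-0.009 -0.005 -1.   ] F [-3.9 -2.6  0.8] T [-0.    0.21  0.02] w 0.201 j7 0.32
```

Call:
play_rows --increments "0 0.005 0.003 -0.056;0.03 0.005 0.003 0;0.03 0.005 0.002 0;0.03 0.003 0.002 0;0.03 0.003 0 0;0.028 0 0 0;0 0 0 0"

```text
clock: 4.4
position: [0.5024, -0.234, 0.0797]
ee_rot: [0.038, 0.709, -0.043, 0.703]
ft_force: [-0.0, -0.8, -0.0]
grip_width: 0.198
```

```bash
python3 -c "
from h import *
stat();c=camera('wrist');save(c,'w2');stat()"
```

```text
t 4.4 stage [ 0.5254 -0.1764  0.0797] yerr 1.5681 R_x [-0.009 -0.006 -1.   ] F [ 0.  -0.8 -0. ] T [-0.02  0.01 -0.  ] w 0.198 j7 0.43
t 4.45 stage [ 0.5265 -0.1768  0.0817] yerr 1.5679 R_x [-0.007 -0.007 -1.   ] F [0.4 0.3 0.4] T [-0.02 -0.02  0.04] w 0.203 j7 0.43
```

View pics/w2.png

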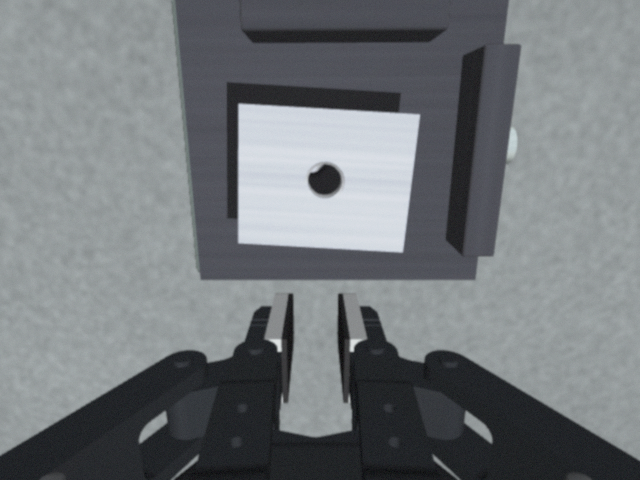

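Call:
play_rows --increments "0.008 0.002 0 0;0.006 0.001 0 0;0.003 0 0 0;0.002 0 0 0;0 0 0 0"

```text
clock: 4.95
position: [0.5066, -0.2325, 0.0662]
ee_rot: [0.038, 0.706, -0.044, 0.706]
ft_force: [0.4, -0.2, -0.9]
grip_width: 0.199
```

```bash
python3 -c "
from h import *
stat();c=camera('side');save(c,'s2');cv2.imwrite('pics/s2c.png',cv2.resize(c['img'][120:300,350:540],None,fx=3.3,fy=3.3))"
```

```text
t 4.95 stage [ 0.5294 -0.1744  0.0662] yerr 1.5678 R_x [-0.    -0.008 -1.   ] F [ 0.4 -0.2 -0.9] T [0.08 0.04 0.01] w 0.199 j7 0.43
```

View pics/s2c.png

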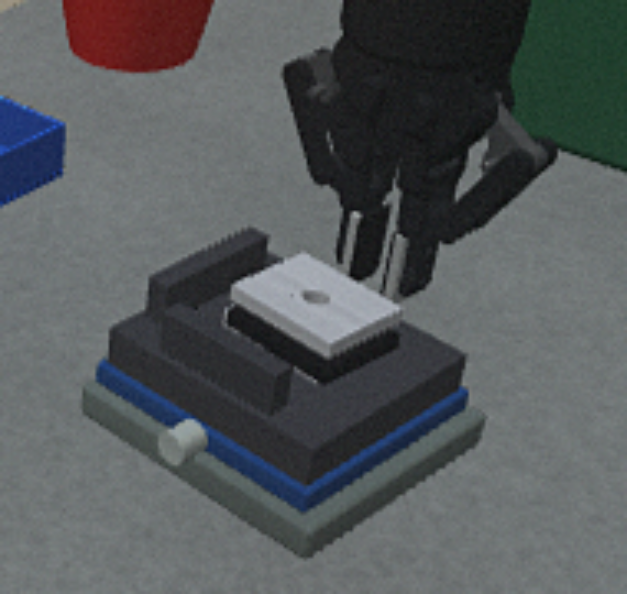

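Call:
play_rows --increments "0.003 0 0 0;0.002 0 0 0;0.002 0 0 0;0 0 0 0"

```text
clock: 5.4
position: [0.5069, -0.2328, 0.0593]
ee_rot: [0.038, 0.705, -0.044, 0.706]
ft_force: [-1.3, 0.2, 0.5]
grip_width: 0.2
```

```bash
python3 -c "
from h import *
stat()"
```

```text
t 5.4 stage [ 0.5298 -0.1747  0.0593] yerr 1.5676 R_x [ 0.001 -0.009 -1.   ] F [-1.3  0.1  0.5] T [-0.04  0.03  0.05] w 0.2 j7 0.44
```

Call:
play_rows --increments "-0.001 0.003 0 0;0 0.003 0 0;0 0.003 0 0;0 0.003 0 0;0 0.003 0 0;0 0.003 0 0"

```text
clock: 6.0
position: [0.5092, -0.2138, 0.0604]
ee_rot: [0.038, 0.705, -0.044, 0.707]
ft_force: [-0.6, -0.7, -0.9]
grip_width: 0.198
```

```bash
python3 -c "
from h import *
stat();c=camera('wrist');save(c,'w3')"
```

```text
t 6.0 stage [ 0.53   -0.1555  0.0604] yerr 1.5673 R_x [ 0.001 -0.009 -1.   ] F [-0.5 -0.7 -0.9] T [-0.19 -0.03 -0.01] w 0.198 j7 0.4
```

View pics/w3.png

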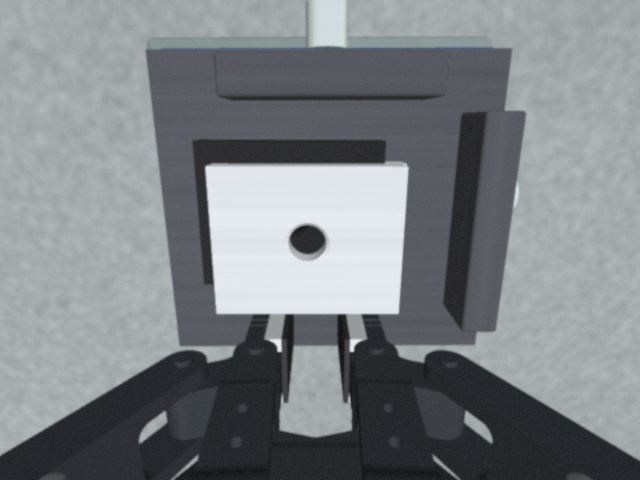

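Call:
play_rows --increments "0 0.003 0 0;0 0.003 0 0;0 0.003 0 0;0 0.0025 0 0;0 0.001 0 0"

```text
clock: 6.55
position: [0.5108, -0.2004, 0.0604]
ee_rot: [0.037, 0.705, -0.044, 0.707]
ft_force: [-0.4, -1.0, 0.8]
grip_width: 0.199
```

Call:
play_rows --increments "0 0.0015 0 0;0 0.0015 0 0"

```text
clock: 6.75
position: [0.5111, -0.1976, 0.0604]
ee_rot: [0.037, 0.705, -0.044, 0.707]
ft_force: [0.1, -2.9, 0.0]
grip_width: 0.196
```

```bash
python3 -c "
from h import *
stat()"
```

```text
t 6.75 stage [ 0.53   -0.1392  0.0604] yerr 1.567 R_x [ 0.001 -0.01  -1.   ] F [ 0.4 -2.9  0. ] T [-0.42  0.06  0.02] w 0.196 j7 0.36
```

Call:
play_rows --increments "0 0.001 0 0;0 0.001 0 0"

```text
clock: 6.95
position: [0.5113, -0.1957, 0.0604]
ee_rot: [0.037, 0.705, -0.045, 0.707]
ft_force: [-0.9, -2.1, 0.6]
grip_width: 0.201
```

```bash
python3 -c "
from h import *
stat();c=camera('wrist');save(c,'w4')"
```

```text
t 6.95 stage [ 0.53   -0.1373  0.0604] yerr 1.5667 R_x [ 0.001 -0.01  -1.   ] F [-0.7 -2.2  0.6] T [-0.44  0.08 -0.02] w 0.201 j7 0.36
```

View pics/w4.png

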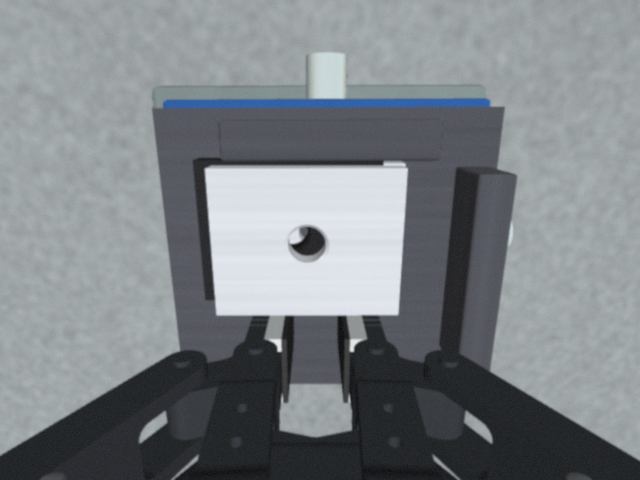

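Call:
play_rows --increments "0 0.001 0 0;0 0.001 0 0"

```text
clock: 7.2
position: [0.5116, -0.1938, 0.0604]
ee_rot: [0.037, 0.705, -0.045, 0.707]
ft_force: [0.0, -5.9, 0.2]
grip_width: 0.2
```

Call:
play_rows --increments "0 0.001 0 0;0 0.001 0 0"

```text
clock: 7.4
position: [0.5116, -0.1938, 0.0606]
ee_rot: [0.037, 0.705, -0.046, 0.707]
ft_force: [0.2, -5.7, -0.6]
grip_width: 0.203
```

```bash
python3 -c "
from h import *
stat()"
```

```text
t 7.4 stage [ 0.5301 -0.1354  0.0606] yerr 1.5651 R_x [ 0.002 -0.013 -1.   ] F [ 0.9 -5.7 -0.6] T [-1.21  0.07  0.06] w 0.203 j7 0.35
```

Call:
play_rows --increments "0 -0.004 0 0;0 -0.008 0 0;-0.03 0 0 0;-0.03 0 0 0;-0.02 0.02 -0.02 0;0 0.02 -0.02 0;0 0.004 -0.016 0;0 0 0 0.145;0 0 0 0.145;0 0 0 0.145;0 0 0 0.145;0 0 0 0.145;0 0 0 0.145;0 0 0 0.145;0 0 0 0.145;0 0 0 0.145;0 0 0 0.145;0 0 0 0.115;0 0 0 0" --hand 0.75

```text
clock: 9.3
position: [0.4569, -0.1539, 0.1439]
ee_rot: [0.54, 0.455, -0.54, 0.457]
ft_force: [0.8, 0.5, 0.5]
grip_width: 0.125
```

```bash
python3 -c "
from h import *
stat();P=pose();c=camera('wrist');save(c,'w5')
import pickle;pickle.dump((P,c),open('w5.pkl','wb'));stat()"
```

```text
t 9.3 stage [ 0.4713 -0.1019  0.1439] yerr -0.0553 R_x [ 0.002 -0.002 -1.   ] F [0.7 0.6 0.5] T [-0.   -0.01  0.  ] w 0.125 j7 -1.44
t 9.35 stage [ 0.4713 -0.1018  0.1439] yerr -0.0514 R_x [ 0.002 -0.002 -1.   ] F [-0.3  0.2 -0.3] T [-0.02 -0.   -0.02] w 0.128 j7 -1.43
```

View pics/w5.png

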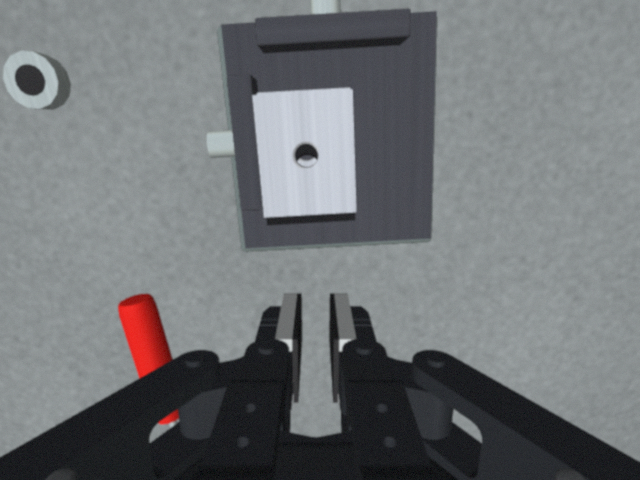

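Call:
play_rows --increments "0 0 0 -0.051;0.03 0.001 0 0;0.025 0 0 0;0.015 0 0 0;0.008 0 0 0;0 0 0 0"

```text
clock: 9.95
position: [0.4594, -0.1543, 0.0644]
ee_rot: [0.523, 0.476, -0.52, 0.479]
ft_force: [-0.2, 0.2, -0.1]
grip_width: 0.123
```

```bash
python3 -c "
from h import *
stat()"
```

```text
t 9.95 stage [ 0.4738 -0.102   0.0644] yerr 0.0243 R_x [ 0.005 -0.    -1.   ] F [-0.3  0.2 -0.1] T [-0.03  0.01 -0.03] w 0.123 j7 -1.25
```

Call:
play_rows --increments "0.004 0 0 0.02;0 0 0 0.004;0 0 0 0"

```text
clock: 10.25
position: [0.4605, -0.1546, 0.0617]
ee_rot: [0.529, 0.47, -0.525, 0.473]
ft_force: [0.2, 0.5, 0.2]
grip_width: 0.124
```

```bash
python3 -c "
from h import *
stat()"
```

```text
t 10.25 stage [ 0.4749 -0.1022  0.0617] yerr 0.0004 R_x [ 0.008  0.    -1.   ] F [0.1 0.5 0.2] T [-0.02  0.01  0.04] w 0.124 j7 -1.27
```

Call:
play_rows --increments "0.001 0.003 0 0;0 0.003 0 0;0 0.003 0 0;0 0.003 0 0;0 0.003 0 0;0 0.003 0 0;0 0.003 0 0"

```text
clock: 10.95
position: [0.4832, -0.157, 0.0618]
ee_rot: [0.529, 0.47, -0.525, 0.473]
ft_force: [-1.7, 0.1, 0.9]
grip_width: 0.123
```

```bash
python3 -c "
from h import *
stat();c=camera('wrist');save(c,'w6')"
```

```text
t 10.95 stage [ 0.4978 -0.102   0.0618] yerr 0.0012 R_x [ 0.008  0.001 -1.   ] F [-1.7 -0.1  0.9] T [ 0.08  0.46 -0.03] w 0.123 j7 -1.25
```

View pics/w6.png

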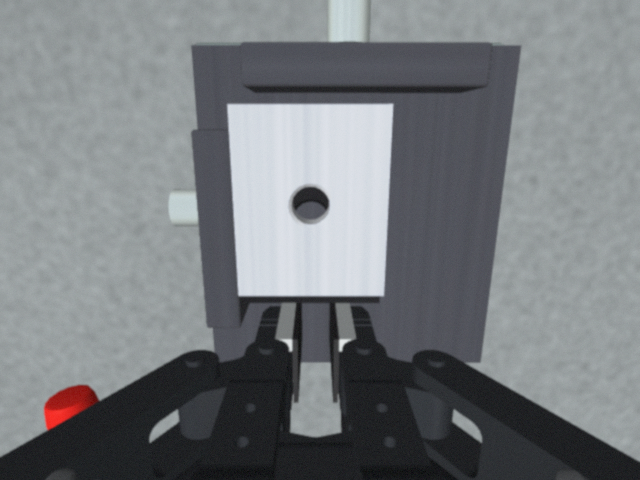

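Call:
play_rows --increments "0 0.003 0 0;0 0.003 0 0;0 0.0015 0 0;0 0.001 0 0"

```text
clock: 11.4
position: [0.4923, -0.158, 0.0617]
ee_rot: [0.529, 0.47, -0.525, 0.473]
ft_force: [-3.4, -0.4, 3.1]
grip_width: 0.121
```

Call:
play_rows --increments "0 0.001 0 0;0 0.001 0 0"

```text
clock: 11.6
position: [0.494, -0.1582, 0.0617]
ee_rot: [0.529, 0.47, -0.525, 0.473]
ft_force: [-2.8, 0.9, 2.2]
grip_width: 0.126
```

```bash
python3 -c "
from h import *
stat()"
```

```text
t 11.6 stage [ 0.5086 -0.102   0.0617] yerr 0.0012 R_x [ 0.007  0.001 -1.   ] F [-2.9  0.6  2.2] T [0.16 0.77 0.03] w 0.126 j7 -1.24
```

Call:
play_rows --increments "0 0.001 0 0;0 0.001 0 0"

```text
clock: 11.8
position: [0.4942, -0.1583, 0.0613]
ee_rot: [0.528, 0.472, -0.526, 0.471]
ft_force: [-7.3, 1.7, 5.5]
grip_width: 0.123
```

Call:
play_rows --increments "0 0.001 0 0;0 0.001 0 0"

```text
clock: 12.0
position: [0.4942, -0.1583, 0.0609]
ee_rot: [0.528, 0.473, -0.527, 0.47]
ft_force: [-8.2, 1.5, 5.3]
grip_width: 0.125
```

```bash
python3 -c "
from h import *
stat();c=camera('wrist');save(c,'w7')"
```

```text
t 12.0 stage [ 0.5088 -0.1021  0.0609] yerr 0.0003 R_x [-0.002  0.004 -1.   ] F [-8.3  0.5  5.3] T [0.25 1.57 0.08] w 0.125 j7 -1.24
```

View pics/w7.png

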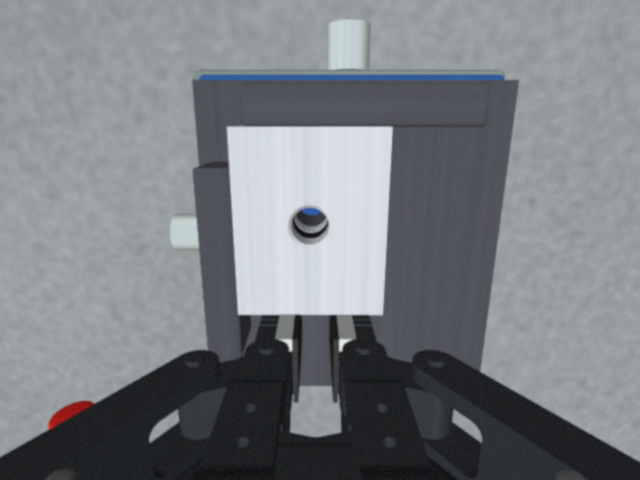

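Call:
play_rows --increments "0 -0.004 0 0;0 -0.008 0 0;-0.03 0 0 0;-0.03 0 0 0;-0.025 0 0 0;0 0 0 -0.145;0 0 0 -0.145;0 0 0 -0.145;0 0 0 -0.145;0 0 0 -0.145;0 0 0 -0.145;0 0 0 -0.145;0 0 0 -0.145;0 0 0 -0.145;0 0 0 -0.145;0 0 0 -0.06;0 0 0 0"

```text
clock: 13.75
position: [0.4806, -0.1573, 0.1508]
ee_rot: [0.044, 0.7, -0.041, 0.711]
ft_force: [0.3, -0.4, 0.3]
grip_width: 0.124
```

```bash
python3 -c "
from h import *
stat()"
```

```text
t 13.75 stage [ 0.4952 -0.1026  0.1508] yerr 1.5627 R_x [ 0.015  0.003 -1.   ] F [ 0.3 -0.4  0.3] T [ 0.01  0.04 -0.03] w 0.124 j7 0.19
```

Call:
play_rows --increments "0 -0.026 0.027 0;0 -0.026 0.027 -0.005;0 0 0 0;0.03 0 0 0;0.03 0 0 0;0.02 0 0 0;0 0 0 0"

```text
clock: 14.45
position: [0.531, -0.2159, 0.0698]
ee_rot: [0.047, 0.698, -0.044, 0.713]
ft_force: [-1.3, 0.9, 0.6]
grip_width: 0.124
```

```bash
python3 -c "
from h import *
stat()"
```

```text
t 14.45 stage [ 0.5518 -0.1552  0.0698] yerr 1.5546 R_x [ 0.021  0.002 -1.   ] F [-1.4  0.8  0.6] T [-0.02  0.05  0.1 ] w 0.124 j7 0.4
```

Call:
play_rows --increments "0.005 0 0 -0.012;0.003 0.002 -0.002 0;0 0.004 0 0;0 0.004 0 0;0 0.003 0 0;0 0.003 0 0;0 0.002 0 0"

```text
clock: 15.15
position: [0.5334, -0.1961, 0.0659]
ee_rot: [0.042, 0.696, -0.04, 0.715]
ft_force: [-2.4, -7.5, -0.7]
grip_width: 0.126
```

```bash
python3 -c "
from h import *
stat()"
```

```text
t 15.15 stage [ 0.5519 -0.1353  0.0659] yerr 1.5658 R_x [ 0.027  0.001 -1.   ] F [-1.5 -7.8 -0.7] T [-2.01  0.46  0.01] w 0.126 j7 0.37
```

Call:
play_rows --increments "0 -0.004 0 0;0.003 0 0 0;0.002 0 0 0;0 0 0 0"

```text
clock: 15.55
position: [0.5331, -0.2004, 0.0606]
ee_rot: [0.043, 0.696, -0.04, 0.715]
ft_force: [0.8, -0.4, 0.6]
grip_width: 0.12
```

```bash
python3 -c "
from h import *
stat()"
```

```text
t 15.55 stage [ 0.5521 -0.1396  0.0606] yerr 1.5656 R_x [ 0.027  0.001 -1.   ] F [ 0.9 -0.3  0.6] T [ 0.    0.01 -0.02] w 0.12 j7 0.38
```

Call:
play_rows --increments "0 0.002 0 0;0 0.002 0 0;0 0.001 0 0;0 0.001 0 0;0 0.0015 0 0"

```text
clock: 16.05
position: [0.5334, -0.1962, 0.0607]
ee_rot: [0.042, 0.696, -0.043, 0.716]
ft_force: [-1.0, -7.8, -1.3]
grip_width: 0.122
```

```bash
python3 -c "
from h import *
stat();c=camera('wrist');save(c,'w8')"
```

```text
t 16.05 stage [ 0.552  -0.1353  0.0607] yerr 1.5628 R_x [ 0.027 -0.003 -1.   ] F [-0.1 -7.9 -1.3] T [-1.64  0.11 -0.02] w 0.122 j7 0.37
```

View pics/w8.png

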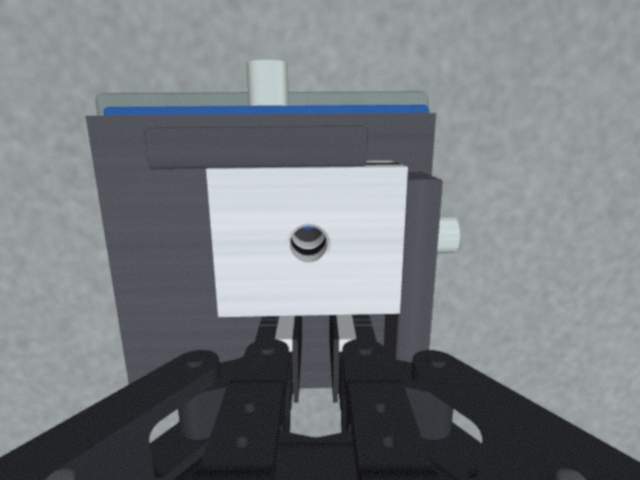

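Call:
play_rows --increments "0 -0.003 0 0;0 -0.004 0 0;-0.04 0 0 0;-0.04 0 0 0;-0.04 0 0 0;-0.02 0.03 -0.002 0;0 0.04 -0.003 0;0 0.04 -0.003 0;0 0.04 -0.003 0;0 0.04 -0.003 0;0 0.025 0 0;0 0 0 0;0 0 0 0" --hand 0.1

```text
clock: 17.4
position: [0.5353, 0.0254, 0.207]
ee_rot: [0.046, 0.701, -0.037, 0.711]
ft_force: [-0.4, -0.5, -0.2]
grip_width: 0.449
```

```bash
python3 -c "
from h import *
import pickle
stat();P=pose();c=camera('wrist');save(c,'w9');t=camera('top');save(t,'t9');s=camera('side');save(s,'s9')
pickle.dump((P,c,t,s),open('w9.pkl','wb'))
cv2.imwrite('pics/t9c.png',cv2.resize(t['img'][195:325,380:510],None,fx=4.6,fy=4.6,interpolation=cv2.INTER_CUBIC))
stat()"
```

```text
t 17.4 stage [0.5291 0.0851 0.207 ] yerr 1.5648 R_x [ 0.014  0.011 -1.   ] F [-0.4 -0.6 -0.2] T [-0.05  0.07 -0.  ] w 0.449 j7 -0.18
t 17.55 stage [0.5293 0.0838 0.207 ] yerr 1.5623 R_x [ 0.014  0.011 -1.   ] F [ 0.7 -0.4 -0.4] T [-0.05 -0.03  0.02] w 0.453 j7 -0.18
```

View pics/w9.png

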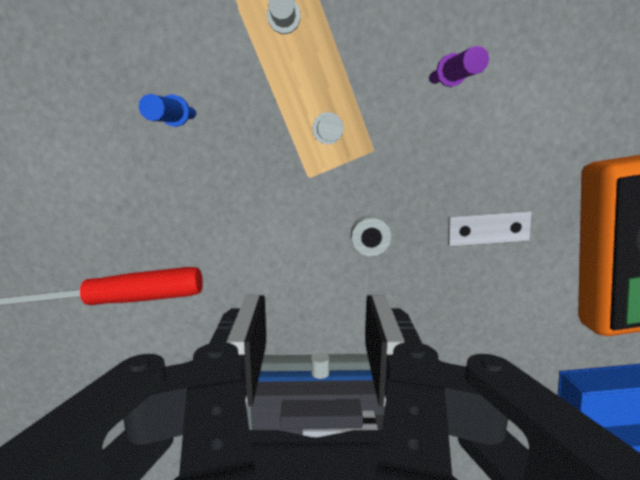

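View pics/t9c.png

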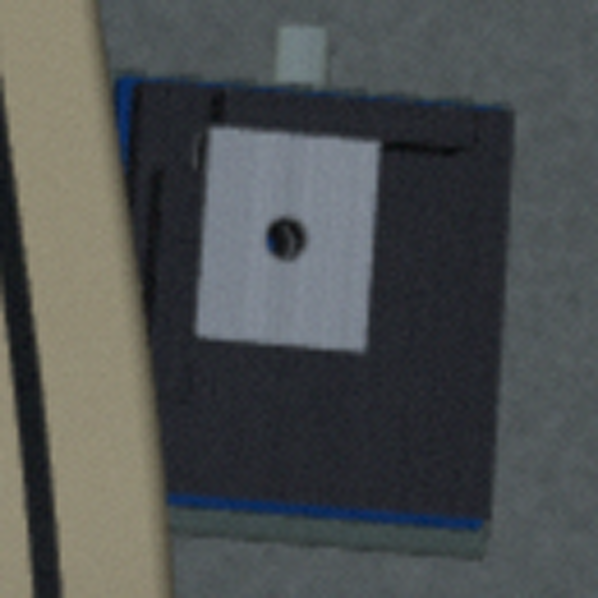

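```bash
python3 - <<'E'
from h import *
import pickle
P,c,t,s=pickle.load(open('w9.pkl','rb'))
cv2.imwrite('pics/w9c.png',cv2.resize(c['img'][80:180,280:380],None,fx=6,fy=6,interpolation=cv2.INTER_CUBIC))
print("hole top cam",st(onz(t,380+286/4.6,195+239/4.6,.074)))
stat()
E
```

```text
hole top cam [ 0.5484 -0.1016  0.074 ]
t 17.55 stage [0.5293 0.0838 0.207 ] yerr 1.5623 R_x [ 0.014  0.011 -1.   ] F [ 0.7 -0.4 -0.4] T [-0.05 -0.03  0.02] w 0.453 j7 -0.18
```

View pics/w9c.png

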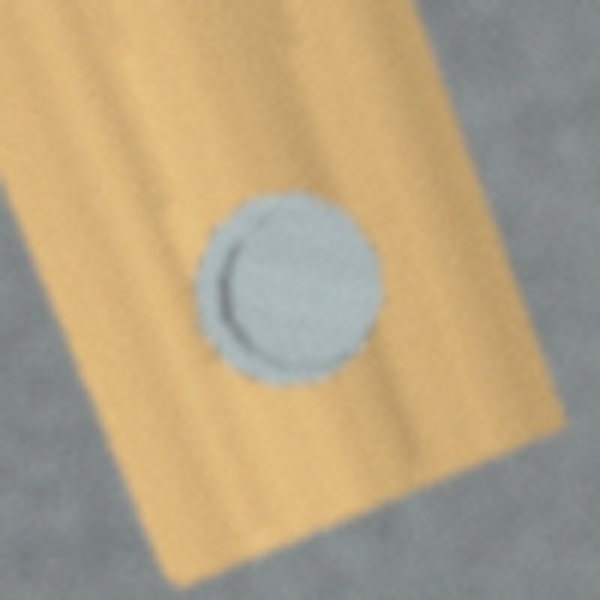

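```bash
python3 - <<'E'
from h import *
import pickle
P,c,t,s=pickle.load(open('w9.pkl','rb'))
print("wrist head",st(onz(c,330.3,127.8,.094,P)),"flange",st(onz(c,328.2,128.3,.054,P)))
print("top0 head",st([.5523,.0926,.094]),"flange",st([.5510,.0919,.054]))
P1,c1=pickle.load(open('w1.pkl','rb'))
E
```

```text
wrist head [0.5401 0.1544 0.094 ] flange [0.5406 0.1542 0.054 ]
top0 head [0.5385 0.1537 0.094 ] flange [0.5373 0.1529 0.054 ]
```

Call:
play_rows --increments "0 0.036 0.006 0;0.02 0.034 0.005 -0.006;0.03 0 0 0;0.02 0 0 0;0 0 0 0;0 0 0 0"

```text
clock: 18.15
position: [0.5585, 0.0872, 0.1378]
ee_rot: [0.049, 0.7, -0.041, 0.712]
ft_force: [-0.2, -0.3, 0.6]
grip_width: 0.447
```

```bash
python3 -c "
from h import *
stat()"
```

```text
t 18.15 stage [0.5453 0.1491 0.1378] yerr 1.5556 R_x [ 0.017  0.011 -1.   ] F [-0.2 -0.3  0.6] T [0.02 0.04 0.04] w 0.447 j7 -0.25
```

Call:
play_rows --increments "0 0.005 -0.006 0;0.02 0 0 0;0.01 0 0 0;0 0 0 0;0 0 0 0"

```text
clock: 18.65
position: [0.5555, 0.0927, 0.1126]
ee_rot: [0.052, 0.697, -0.041, 0.714]
ft_force: [0.0, -0.4, -0.6]
grip_width: 0.454
```

```bash
python3 -c "
from h import *
stat()"
```

```text
t 18.65 stage [0.5417 0.1542 0.1126] yerr 1.5519 R_x [ 0.024  0.013 -1.   ] F [ 0.1 -0.4 -0.6] T [-0.05  0.07 -0.06] w 0.454 j7 -0.26
```

Call:
play_rows --increments "-0.006 0 0 0;0 0 0 0;-0.006 0 0 0;0 0 0 0;-0.006 0 0 0;0 0 0 0"

```text
clock: 19.25
position: [0.5564, 0.0925, 0.1352]
ee_rot: [0.052, 0.696, -0.041, 0.715]
ft_force: [0.7, 0.1, -0.2]
grip_width: 0.446
```

```bash
python3 -c "
from h import *
stat()"
```

```text
t 19.25 stage [0.5426 0.1541 0.1352] yerr 1.5515 R_x [ 0.028  0.015 -1.   ] F [ 0.7  0.2 -0.2] T [-0.03  0.08  0.06] w 0.446 j7 -0.27
```

Call:
play_rows --increments "-0.04 0 0 0;-0.04 0 0 0;0 0 0 0;0 0 0 0"

```text
clock: 19.65
position: [0.5533, 0.0912, 0.2171]
ee_rot: [0.052, 0.697, -0.041, 0.714]
ft_force: [-0.9, 0.1, -1.4]
grip_width: 0.452
```

```bash
python3 -c "
from h import *
stat()"
```

```text
t 19.65 stage [0.5397 0.1525 0.2171] yerr 1.5516 R_x [ 0.026  0.014 -1.   ] F [-0.9 -0.  -1.4] T [-0.04  0.03  0.  ] w 0.452 j7 -0.3
```

Call:
play_rows --increments "0.04 0 0 0;0.04 0 0 0;0 0 0 0;0 0 0 0"

```text
clock: 20.05
position: [0.5554, 0.0924, 0.1346]
ee_rot: [0.052, 0.697, -0.041, 0.714]
ft_force: [0.0, 0.1, 1.2]
grip_width: 0.448
```

```bash
python3 -c "
from h import *
stat()"
```

```text
t 20.05 stage [0.5416 0.1539 0.1346] yerr 1.5515 R_x [ 0.026  0.014 -1.   ] F [0.  0.2 1.2] T [0.01 0.03 0.03] w 0.448 j7 -0.27
```

Call:
play_rows --increments "0 0 0.02 0;0 0 0.02 0;0 0 0 0;0 0 0 0"

```text
clock: 20.45
position: [0.5975, 0.0875, 0.1409]
ee_rot: [0.052, 0.695, -0.04, 0.716]
ft_force: [0.4, -0.1, 0.8]
grip_width: 0.449
```

```bash
python3 -c "
from h import *
stat()"
```

```text
t 20.45 stage [0.584  0.1538 0.1409] yerr 1.5521 R_x [ 0.029  0.015 -0.999] F [ 0.4 -0.   0.8] T [-0.1   0.08 -0.02] w 0.449 j7 -0.22
```

Call:
play_rows --increments "0 0 -0.02 0;0 0 -0.02 0;0 0 0 0;0 0 0 0"

```text
clock: 20.85
position: [0.5564, 0.0933, 0.1433]
ee_rot: [0.053, 0.694, -0.04, 0.717]
ft_force: [-0.8, -0.1, -0.3]
grip_width: 0.446
```

```bash
python3 -c "
from h import *
stat()"
```

```text
t 20.85 stage [0.5425 0.1549 0.1433] yerr 1.5523 R_x [ 0.033  0.017 -0.999] F [-0.8 -0.2 -0.3] T [-0.03  0.02 -0.01] w 0.446 j7 -0.27
```

Call:
play_rows --increments "0.04 -0.001 -0.003 0;0.03 -0.001 -0.002 0;0 0 0 0;0 0 0 0"

```text
clock: 21.25
position: [0.5568, 0.0938, 0.0753]
ee_rot: [0.054, 0.692, -0.039, 0.719]
ft_force: [0.1, -0.5, 1.3]
grip_width: 0.451
```

```bash
python3 -c "
from h import *
stat();c=camera('wrist');save(c,'w10');s=camera('side');cv2.imwrite('pics/s10.png',cv2.resize(s['img'][170:400,200:380],None,fx=3,fy=2.6))"
```

```text
t 21.25 stage [0.5428 0.1554 0.0753] yerr 1.5526 R_x [ 0.039  0.019 -0.999] F [ 0.1 -0.5  1.3] T [-0.01  0.   -0.  ] w 0.451 j7 -0.24
```

View pics/w10.png

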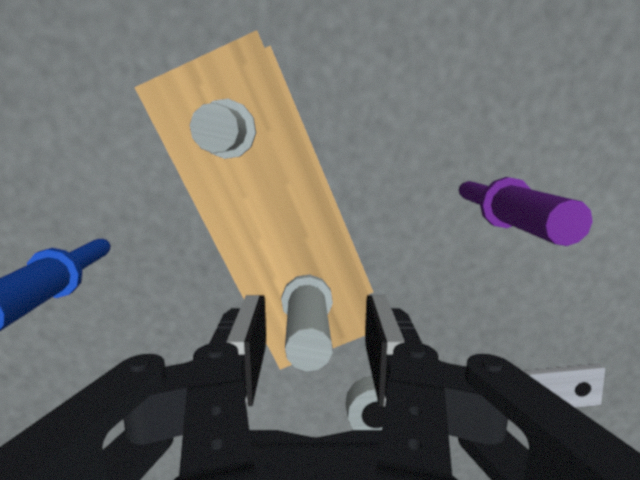

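View pics/s10.png

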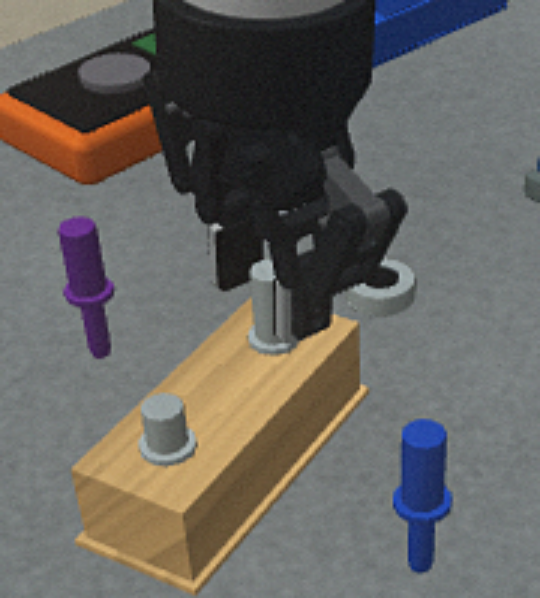

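Call:
play_rows --increments "-0.04 0 0 0;-0.04 0 0 0;0 -0.04 0 0;0 -0.04 0 0;0 0 0 0"

```text
clock: 21.85
position: [0.5467, 0.0116, 0.165]
ee_rot: [0.054, 0.688, -0.036, 0.723]
ft_force: [-0.4, 0.6, -0.7]
grip_width: 0.453
```

```bash
python3 -c "
from h import *
stat()"
```

```text
t 21.85 stage [0.542  0.0727 0.165 ] yerr 1.5555 R_x [ 0.05   0.021 -0.999] F [-0.5  0.6 -0.7] T [-0.08  0.05 -0.  ] w 0.453 j7 -0.13
```

Call:
play_rows --increments "0 0.04 0 0;0 0.04 0 0;0 0 0 0"

```text
clock: 22.15
position: [0.5595, 0.0915, 0.1727]
ee_rot: [0.058, 0.685, -0.038, 0.725]
ft_force: [0.9, 0.1, -0.5]
grip_width: 0.451
```

```bash
python3 -c "
from h import *
stat()"
```

```text
t 22.15 stage [0.5458 0.1535 0.1727] yerr 1.5488 R_x [ 0.057  0.024 -0.998] F [ 0.9  0.2 -0.5] T [-0.03  0.07  0.01] w 0.451 j7 -0.28
```

Call:
play_rows --increments "0 0 0 -0.126;0 0 0 -0.126;0 0 0 -0.126;0 0.03 -0.005 0;0 0.03 -0.005 0;0 0.02 -0.004 0;0 0 0 0;0 0 0 0" --hand -0.75

```text
clock: 22.95
position: [0.5282, 0.1703, 0.1825]
ee_rot: [-0.085, 0.675, 0.099, 0.726]
ft_force: [-0.0, -1.9, -0.0]
grip_width: 0.876
```

```bash
cat >> h.py <<'E'
def tgt(p,yaw_z=None):
    "tool-axes delta to world p"
    q,R=pose(); print("pos",q.round(4),"delta tool",(R.T@(np.array(p)-q)).round(4),"tilt tool y,z:",R[2,1].round(4),R[2,2].round(4),"zyaw",np.arctan2(R[1,2],R[0,2]).round(4))
E
python3 -c "
from h import *
stat();tgt([.534,.1675,.034]);c=camera('wrist');save(c,'w11')"
```

```text
t 22.95 stage [0.5058 0.2283 0.1825] yerr 1.9455 R_x [ 0.069  0.029 -0.997] F [ 0.2 -1.9 -0. ] T [-0.08  0.06 -0.02] w 0.876 j7 -0.08
pos [0.5282 0.1703 0.1825] delta tool [ 0.1484 -0.0058 -0.0062] tilt tool y,z: 0.0101 0.0744 zyaw 0.262
```

View pics/w11.png

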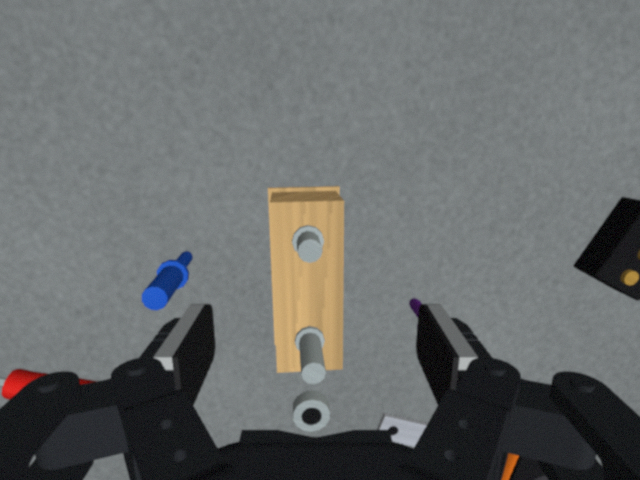

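Call:
play_rows --increments "0.04 -0.002 -0.002 0;0.04 -0.002 -0.002 0;0.04 -0.002 -0.002 0;0.015 0 0 0;0 0 0 0;0 0 0 0"

```text
clock: 23.6
position: [0.5393, 0.1614, 0.0472]
ee_rot: [-0.083, 0.672, 0.096, 0.729]
ft_force: [0.1, 0.7, 0.4]
grip_width: 0.873
```

```bash

python3 -c "
from h import *
stat();tgt([.534,.1675,.034])
s=camera('side');cv2.imwrite('pics/s12.png',cv2.resize(s['img'][200:420,180:380],None,fx=3,fy=2.7))"
```

```text
t 23.6 stage [0.5179 0.2207 0.0472] yerr 1.9371 R_x [ 0.077  0.029 -0.997] F [0.1 0.7 0.4] T [-0.04  0.13  0.02] w 0.873 j7 -0.0
pos [0.5393 0.1614 0.0472] delta tool [ 0.0129  0.0071 -0.0047] tilt tool y,z: 0.0091 0.0822 zyaw 0.2535
```

View pics/s12.png

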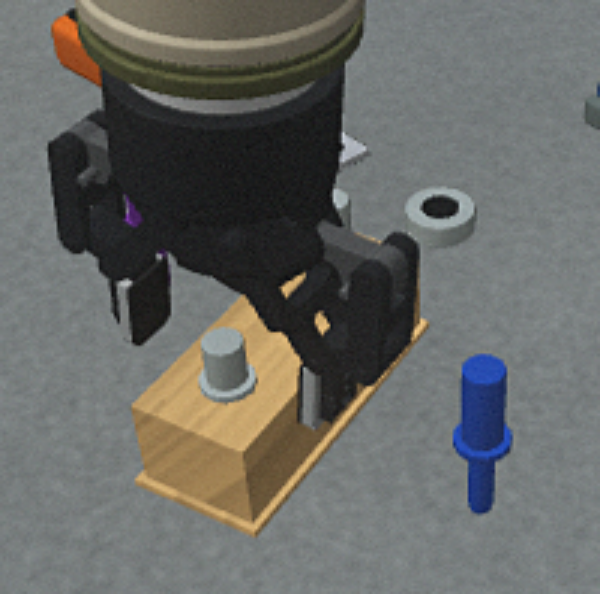

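Call:
play_rows --increments "0 0 0.003 0;0 0 0.003 0;0 0 0.002 0"

```text
clock: 23.95
position: [0.548, 0.1635, 0.0508]
ee_rot: [-0.082, 0.672, 0.097, 0.73]
ft_force: [-8.9, -3.3, -2.2]
grip_width: 0.878
```

```bash

python3 -c "
from h import *
stat();tgt([.534,.1675,.034])"
```

```text
t 23.95 stage [0.5263 0.2237 0.0508] yerr 1.9367 R_x [ 0.079  0.031 -0.996] F [-8.4 -4.2 -2.2] T [-0.49  2.    0.01] w 0.878 j7 0.0
pos [0.548  0.1635 0.0508] delta tool [ 0.0157  0.0072 -0.014 ] tilt tool y,z: 0.0102 0.0839 zyaw 0.253
```

Contact at about 9 N against the stand's side. I'll keep pressing gently to take the accumulated tilt out of the tool.

Call:
play_rows --increments "0 0 0.001 0;0 0 0.001 0;0 0 0.001 0;0 0 0.001 0"

```text
clock: 24.35
position: [0.5479, 0.1635, 0.0502]
ee_rot: [-0.083, 0.676, 0.096, 0.726]
ft_force: [-6.2, -1.8, 0.5]
grip_width: 0.874
```

```bash

python3 -c "
from h import *
stat();tgt([.534,.1675,.034])"
```

```text
t 24.35 stage [0.5262 0.2237 0.0502] yerr 1.9374 R_x [ 0.069  0.028 -0.997] F [-6.  -2.5  0.5] T [-0.47  1.33  0.01] w 0.874 j7 0.0
pos [0.5479 0.1635 0.0502] delta tool [ 0.0153  0.0072 -0.0136] tilt tool y,z: 0.0101 0.0736 zyaw 0.2538
```

Call:
play_rows --increments "0 0 0.002 0;0 0 0.002 0;0 0 0.002 0;0 0 0.002 0"

```text
clock: 24.75
position: [0.548, 0.1636, 0.0494]
ee_rot: [-0.084, 0.682, 0.096, 0.72]
ft_force: [-10.7, -3.4, 5.6]
grip_width: 0.872
```

```bash

python3 -c "
from h import *
stat();tgt([.534,.1675,.034])"
```

```text
t 24.75 stage [0.5263 0.2238 0.0494] yerr 1.9379 R_x [ 0.051  0.024 -0.998] F [-10.2  -4.6   5.6] T [-0.72  2.47  0.05] w 0.872 j7 0.01
pos [0.548  0.1636 0.0494] delta tool [ 0.0148  0.0072 -0.0134] tilt tool y,z: 0.0104 0.0551 zyaw 0.2546
```

Call:
play_rows --increments "0 0 0.002 0;0 0 0.002 0;0 0 0.002 0;0 0 0.002 0;0 0 0.002 0;0 0 0.002 0"

```text
clock: 25.35
position: [0.548, 0.1636, 0.0483]
ee_rot: [-0.085, 0.692, 0.095, 0.71]
ft_force: [-10.4, -3.3, 6.2]
grip_width: 0.874
```

```bash

python3 -c "
from h import *
stat();tgt([.534,.1675,.034])"
```

```text
t 25.35 stage [0.5263 0.2239 0.0483] yerr 1.9387 R_x [ 0.023  0.017 -1.   ] F [-10.   -4.4   6.2] T [-0.73  2.53  0.07] w 0.874 j7 0.01
pos [0.548  0.1636 0.0483] delta tool [ 0.0141  0.0071 -0.0129] tilt tool y,z: 0.0111 0.0265 zyaw 0.2556
```

Call:
play_rows --increments "0 0 0.002 0;0 0 0.002 0;0 0 0.002 0;0 0 0.002 0;0 0 0.002 0;0 0 0.002 0;0 0 0.001 0"

```text
clock: 26.05
position: [0.5478, 0.1636, 0.0472]
ee_rot: [-0.087, 0.704, 0.094, 0.699]
ft_force: [-4.8, -1.2, 1.2]
grip_width: 0.873
```

Call:
play_rows --increments "0 0 -0.003 0;0 0 -0.003 0;0 0 0 0"

```text
clock: 26.35
position: [0.5431, 0.1626, 0.0486]
ee_rot: [-0.086, 0.702, 0.095, 0.7]
ft_force: [0.3, -0.7, 0.1]
grip_width: 0.879
```

```bash

python3 -c "
from h import *
stat();tgt([.5535,.0932,.11])"
```

```text
t 26.35 stage [0.5215 0.2223 0.0486] yerr 1.9399 R_x [-0.005  0.011 -1.   ] F [ 0.4 -0.6  0.1] T [ 0.01  0.   -0.02] w 0.879 j7 0.02
pos [0.5431 0.1626 0.0486] delta tool [-0.0623 -0.069  -0.0077] tilt tool y,z: 0.0124 -0.0019 zyaw 0.2571
```

Call:
play_rows --increments "-0.009 -0.004 -0.001 0;-0.008 -0.01 -0.001 0;0 -0.01 -0.001 0;0 -0.01 -0.001 0;0 -0.01 -0.001 0;0 -0.01 -0.001 0;0 -0.008 -0.001 0;0 -0.004 0 0;0 0 0 0" --hand -0.2

```text
clock: 27.25
position: [0.5554, 0.0891, 0.0671]
ee_rot: [-0.085, 0.702, 0.094, 0.701]
ft_force: [-0.7, -0.4, -0.0]
grip_width: 0.599
```

```bash

python3 -c "
from h import *
stat();tgt([.5539,.0932,.066]);P=pose();c=camera('wrist');save(c,'w13')
import pickle;pickle.dump((P,c),open('w13.pkl','wb'))"
```

```text
t 27.25 stage [0.5419 0.1506 0.0671] yerr 1.9372 R_x [-0.002  0.012 -1.   ] F [-0.7 -0.4 -0. ] T [-0.07 -0.02  0.05] w 0.599 j7 0.15
pos [0.5554 0.0891 0.0671] delta tool [ 0.0012  0.0043 -0.0004] tilt tool y,z: 0.0119 0.0008 zyaw 0.2544
```

View pics/w13.png

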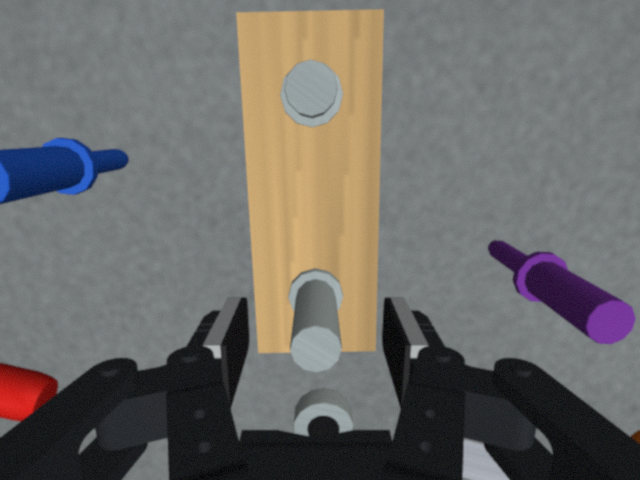

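```bash

python3 -c "
from h import *
import pickle
P,c=pickle.load(open('w13.pkl','rb'))
for u,v,z in [(316,296,.054),(316,348,.094)]:
  X=onz(c,u,v,z,P);print(X,(P[1].T@(X-P[0])).round(4))"
```

```text
[0.55395766 0.09441709 0.054     ] [ 0.0132  0.0053 -0.    ]
[0.55367365 0.09496876 0.094     ] [-0.0268  0.0064 -0.0001]
```

Call:
play_rows --increments "0.0005 0.002 0 0;0 0.002 0 0;0 0 0 0"

```text
clock: 27.6
position: [0.5539, 0.0953, 0.0664]
ee_rot: [-0.086, 0.702, 0.095, 0.701]
ft_force: [-0.8, 0.8, -0.0]
grip_width: 0.604
```

Call:
play_rows --increments "0 0 0 0;0 0 0 0;0 0 0 0;0 0 0 0;0 0 0 0;0 0 0 0" --hand 1 --squeeze 40

```text
clock: 28.2
position: [0.5537, 0.0962, 0.0665]
ee_rot: [-0.086, 0.702, 0.096, 0.701]
ft_force: [-0.2, 0.4, 0.3]
grip_width: 0.172
```

```bash

python3 -c "
from h import *
stat();tgt([.5539,.0945,.066]);P=pose();c=camera('wrist');save(c,'w14')
import pickle;pickle.dump((P,c),open('w14.pkl','wb'))
cv2.imwrite('pics/w14c.png',cv2.resize(c['img'][240:440,220:420],None,fx=3,fy=3))"
```

```text
t 28.2 stage [0.5395 0.1575 0.0665] yerr 1.9408 R_x [-0.003  0.013 -1.   ] F [-0.2  0.4  0.3] T [0.04 0.04 0.03] w 0.172 j7 0.14
pos [0.5537 0.0962 0.0665] delta tool [ 0.0005 -0.0017 -0.0003] tilt tool y,z: 0.0129 0.0005 zyaw 0.258
```

View pics/w14c.png

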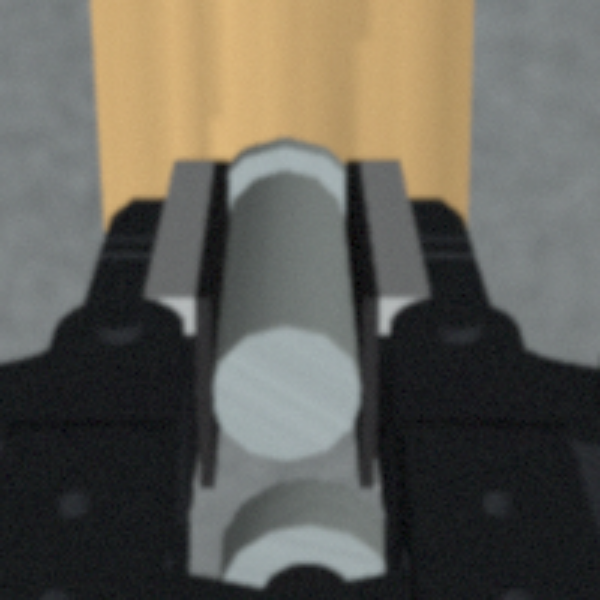

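```bash

python3 -c "
from h import *
import pickle
P,c=pickle.load(open('w14.pkl','rb'))
for u,v,z in [(315.7,371,.094)]:
  X=onz(c,u,v,z,P);print(X,(P[1].T@(X-P[0])).round(4))
stat()"
```

```text
[0.55384894 0.09483513 0.094     ] [-0.0275 -0.001  -0.0002]
t 28.25 stage [0.5395 0.1575 0.0665] yerr 1.9409 R_x [-0.003  0.013 -1.   ] F [-0.4  0.6  0.7] T [0.06 0.08 0.03] w 0.176 j7 0.14
```

Call:
play_rows --increments "-0.005 0 0 0;-0.01 0 0 0;-0.01 0 0 0;-0.01 0 0 0"

```text
clock: 28.65
position: [0.553, 0.0953, 0.103]
ee_rot: [-0.087, 0.702, 0.095, 0.7]
ft_force: [0.2, -0.1, -0.6]
grip_width: 0.176
```

```bash

python3 -c "
from h import *
stat();s=camera('side');cv2.imwrite('pics/s15.png',cv2.resize(s['img'][180:400,180:380],None,fx=3,fy=2.7))"
```

```text
t 28.65 stage [0.5389 0.1565 0.103 ] yerr 1.9405 R_x [-0.005  0.012 -1.   ] F [ 0.2 -0.1 -0.6] T [ 0.01 -0.01  0.02] w 0.176 j7 0.12
```

View pics/s15.png

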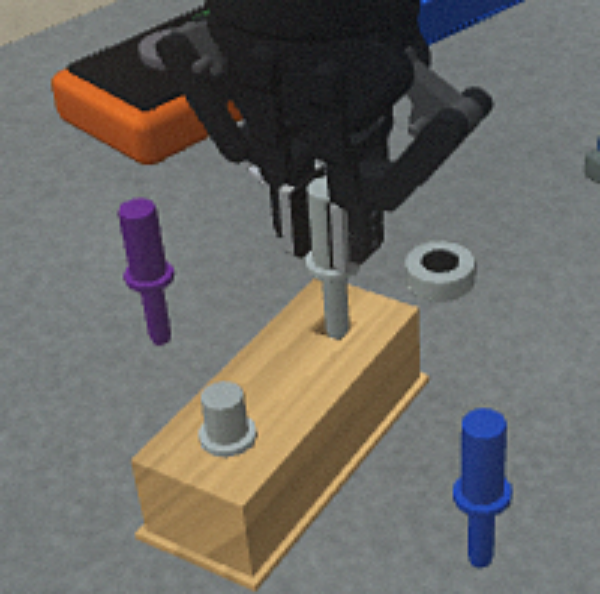

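Call:
play_rows --increments "-0.01 0 0 0;-0.012 0 0 0;-0.014 0 0 0;-0.012 0 0 0;-0.01 -0.006 -0.002 0;0 -0.01 -0.0035 0;0 -0.012 -0.004 0;0 -0.012 -0.004 0;0 -0.012 -0.004 0;0 -0.012 -0.004 0;0 -0.012 -0.004 0"

```text
clock: 29.8
position: [0.548, 0.0077, 0.1674]
ee_rot: [-0.086, 0.701, 0.095, 0.701]
ft_force: [-0.5, -0.5, -1.7]
grip_width: 0.174
```

```bash

python3 -c "
from h import *
stat();tgt([.5348,-.1601,.16])"
```

```text
t 29.8 stage [0.5438 0.0689 0.1674] yerr 1.9403 R_x [-0.002  0.013 -1.   ] F [-0.5 -0.6 -1.7] T [-0.05  0.    0.01] w 0.174 j7 0.26
pos [0.548  0.0077 0.1674] delta tool [ 0.0053 -0.159  -0.0556] tilt tool y,z: 0.0129 0.0012 zyaw 0.2575
```

Call:
play_rows --increments "0 -0.012 -0.004 0;0 -0.012 -0.004 0;0 -0.012 -0.004 0;0 -0.012 -0.004 0;0 -0.012 -0.004 0;0 -0.012 -0.004 0;0 -0.012 -0.004 0;0 -0.012 -0.004 0;0 -0.012 -0.004 0;0 -0.012 -0.004 0;0 -0.01 -0.004 0;0 -0.008 -0.003 0;0 -0.003 0 0;0 0 0 0"

```text
clock: 31.2
position: [0.5368, -0.1567, 0.165]
ee_rot: [-0.085, 0.702, 0.094, 0.701]
ft_force: [-0.2, 0.4, -0.4]
grip_width: 0.176
```

```bash

python3 -c "
from h import *
stat();tgt([.5348,-.1601,.15])"
```

```text
t 31.2 stage [ 0.5509 -0.0957  0.165 ] yerr 1.9371 R_x [-0.003  0.012 -1.   ] F [-0.3  0.4 -0.4] T [ 0.02  0.04 -0.01] w 0.176 j7 0.58
pos [ 0.5368 -0.1567  0.165 ] delta tool [ 0.015  -0.003  -0.0028] tilt tool y,z: 0.0123 0.0005 zyaw 0.2543
```

Call:
play_rows --increments "0.006 -0.003 -0.002 0;0.006 0 0 0;0 0 0 0;0 0 0 0"

```text
clock: 31.6
position: [0.5357, -0.1584, 0.1514]
ee_rot: [-0.086, 0.702, 0.095, 0.701]
ft_force: [0.1, -0.3, -0.9]
grip_width: 0.173
```

```bash

python3 -c "
from h import *
import pickle
stat();tgt([.5348,-.1601,.15]);P=pose()
c=camera('wrist');save(c,'w16');s=camera('side');t=camera('top');save(s,'s16');save(t,'t16')
pickle.dump((P,c,s,t),open('w16.pkl','wb'))
cv2.imwrite('pics/s16c.png',cv2.resize(s['img'][140:290,370:510],None,fx=4,fy=4,interpolation=cv2.INTER_CUBIC))
cv2.imwrite('pics/w16c.png',cv2.resize(c['img'][200:480,180:480],None,fx=2.1,fy=2.1,interpolation=cv2.INTER_CUBIC))"
```

```text
t 31.6 stage [ 0.55   -0.0975  0.1514] yerr 1.9396 R_x [-0.003  0.013 -1.   ] F [ 0.1 -0.3 -0.9] T [-0.03  0.05 -0.  ] w 0.173 j7 0.6
pos [ 0.5357 -0.1584  0.1514] delta tool [ 0.0014 -0.0014 -0.0013] tilt tool y,z: 0.0131 0.0 zyaw 0.2568
```

View pics/s16c.png

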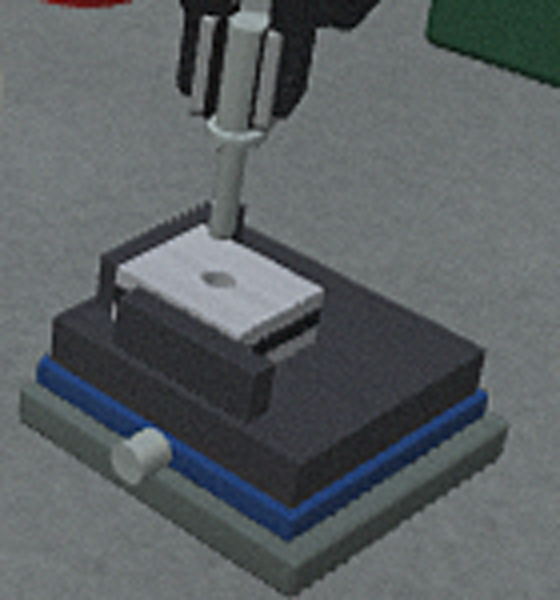

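View pics/w16.png

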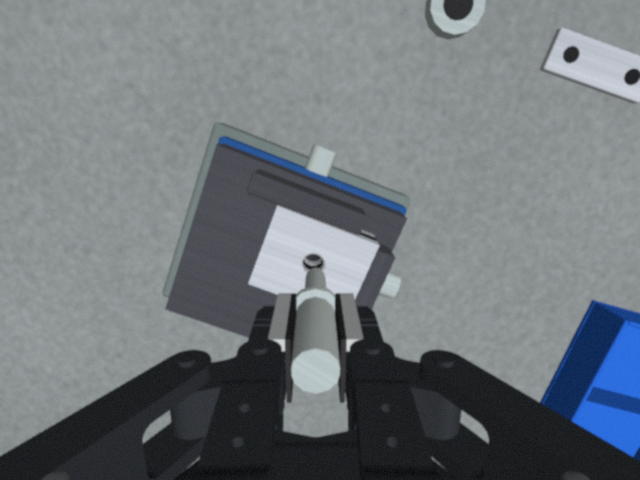

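View pics/t16.png

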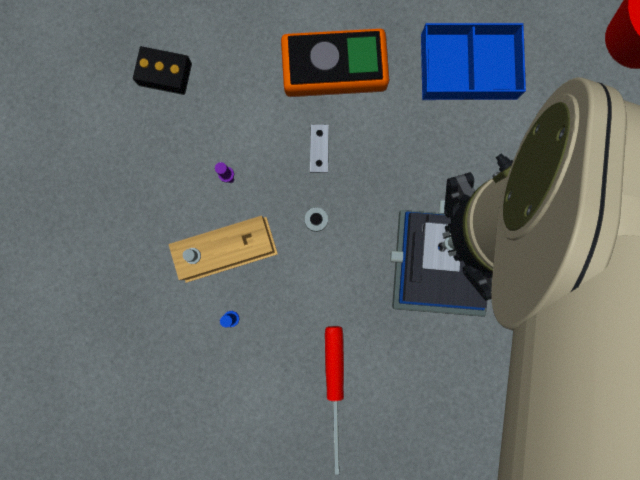

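```bash

python3 -c "
from h import *
import pickle
P,c,s,t=pickle.load(open('w16.pkl','rb'))
f=lambda u,v:(370+u/4,140+v/4)
H=onz(s,*f(219,279),.074);print('hole side',st(H))
for v in (232,235,238): print('tip side',st(onz(s,*f(223,v),.093)))
print('flange side',st(onz(s,*f(236,132),.1514-.0145)))
Hw=onz(c,313.5,262,.074,P);print('hole wrist',st(Hw),'tool',(P[1].T@(Hw-P[0])).round(4))
print('headtop wrist tool', (P[1].T@(onz(c,315.7,370.5,.1514+.0275,P)-P[0])).round(4))
cv2.imwrite('pics/w16d.png',cv2.resize(c['img'][230:330,260:370],None,fx=6,fy=6,interpolation=cv2.INTER_CUBIC))
cv2.imwrite('pics/s16d.png',cv2.resize(s['img'][160:220,400:460],None,fx=9,fy=9,interpolation=cv2.INTER_CUBIC))
"
```

```text
hole side [ 0.5447 -0.0976  0.074 ]
tip side [ 0.5469 -0.0988  0.093 ]
tip side [ 0.5455 -0.0972  0.093 ]
tip side [ 0.5441 -0.0956  0.093 ]
flange side [ 0.5445 -0.0947  0.1369]
hole wrist [ 0.5495 -0.0998  0.074 ] tool [ 0.0774 -0.0029 -0.0012]
headtop wrist tool [-0.0275 -0.0008 -0.0002]
```

View pics/w16d.png

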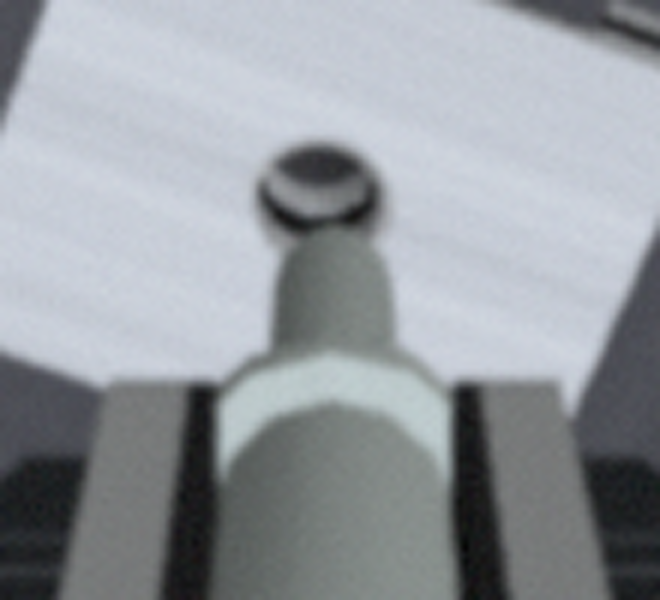

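View pics/s16d.png

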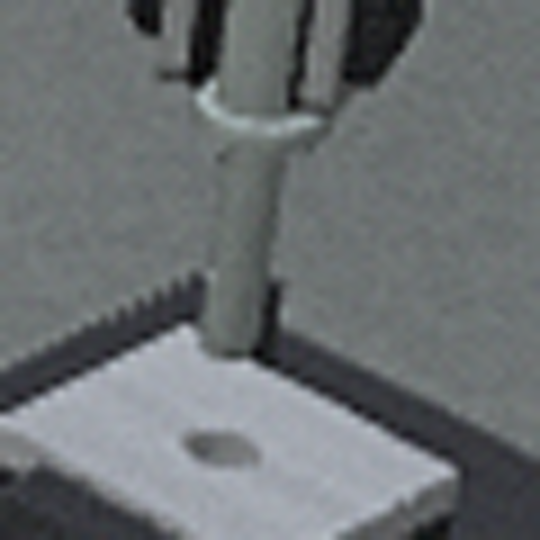

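```bash

python3 -c "
from h import *
import pickle
P,c,s,t=pickle.load(open('w16.pkl','rb'))
for z in (.093,.097):
  X=onz(c,315,268.3,z,P);print('tip far edge tool',(P[1].T@(X-P[0])).round(4))
g=lambda u,v:(400+u/9,160+v/9)
print('hole side',st(onz(s,*g(222,448),.074)),'tip bottom c',st(onz(s,*g(230,347),.093)))
print('vertical image of hole centre +.019:',proj(s,np.array(onz(s,*g(222,448),.074))+[0,0,.019]), 'tip px',g(230,347))
tgt([.535,-.161,.15])
"
```

```text
tip far edge tool [ 0.0585  0.0003 -0.0004]
tip far edge tool [ 0.0545  0.0018 -0.0004]
hole side [ 0.5448 -0.0974  0.074 ] tip bottom c [ 0.5461 -0.0974  0.093 ]
vertical image of hole centre +.019: (np.float64(426.2513966405065), np.float64(198.89206686500347)) tip px (425.55555555555554, 198.55555555555554)
pos [ 0.5358 -0.1585  0.1517] delta tool [ 0.0017 -0.0022 -0.0014] tilt tool y,z: 0.013 0.0004 zyaw 0.2567
```

Call:
play_rows --increments "0.004 0 -0.001 0;0.005 0 0 0;0.004 0 0 0;0 0 0 0"

```text
clock: 32.15
position: [0.5348, -0.1584, 0.1378]
ee_rot: [-0.086, 0.702, 0.095, 0.701]
ft_force: [-0.2, 0.7, -0.9]
grip_width: 0.17
```

```bash

python3 -c "
from h import *
import pickle
stat();P=pose()
c=camera('wrist');s=camera('side')
pickle.dump((P,c,s),open('w17.pkl','wb'))
cv2.imwrite('pics/w17d.png',cv2.resize(c['img'][230:330,260:370],None,fx=6,fy=6,interpolation=cv2.INTER_CUBIC))
cv2.imwrite('pics/s17d.png',cv2.resize(s['img'][160:220,400:460],None,fx=9,fy=9,interpolation=cv2.INTER_CUBIC))"
```

```text
t 32.15 stage [ 0.5492 -0.0976  0.1378] yerr 1.9398 R_x [-0.002  0.013 -1.   ] F [-0.3  0.7 -0.9] T [ 0.04 -0.01 -0.02] w 0.17 j7 0.6
```

View pics/w17d.png

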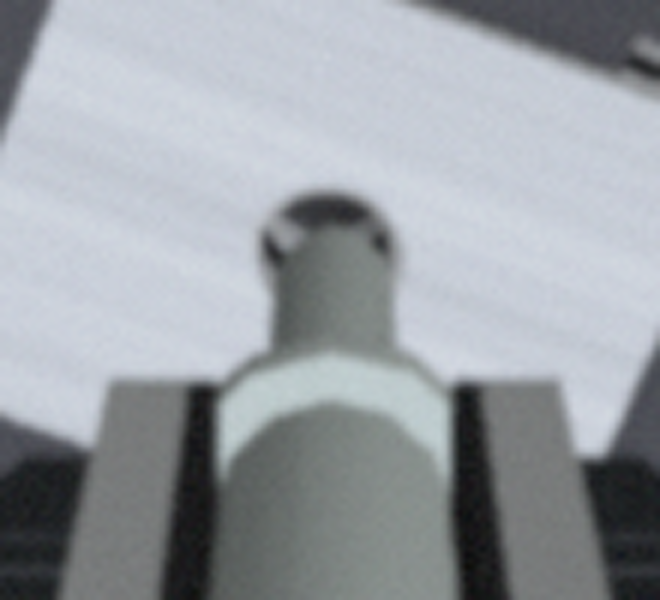

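View pics/s17d.png

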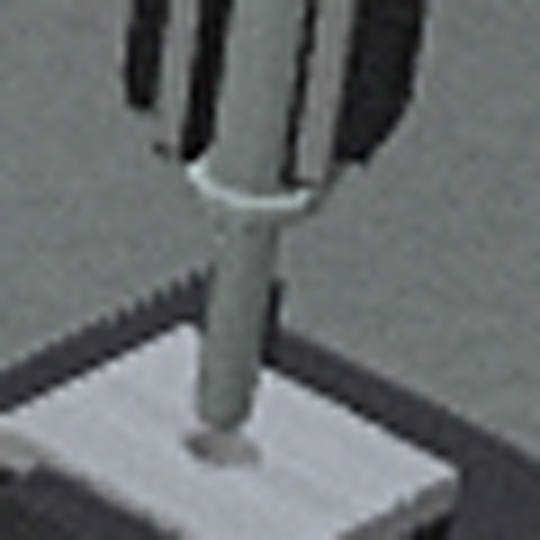

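Call:
play_rows --increments "0.003 0 0 0;0.003 0 0 0;0.002 0 0 0;0.002 0 0 0"

```text
clock: 32.65
position: [0.5354, -0.1587, 0.1281]
ee_rot: [-0.086, 0.701, 0.095, 0.702]
ft_force: [-0.5, -0.4, -0.9]
grip_width: 0.171
```

```bash

python3 -c "
from h import *
stat()"
```

```text
t 32.65 stage [ 0.5497 -0.0979  0.1281] yerr 1.9396 R_x [-0.001  0.012 -1.   ] F [-0.4 -0.5 -0.9] T [-0.12  0.09 -0.05] w 0.171 j7 0.61
```

Call:
play_rows --increments "0.003 0 -0.0003 0;0.003 0 0 0;0.003 0 0 0;0.003 -0.0003 0 0"

```text
clock: 33.05
position: [0.5352, -0.1588, 0.1151]
ee_rot: [-0.086, 0.701, 0.095, 0.702]
ft_force: [0.6, -0.0, -0.5]
grip_width: 0.173
```

```bash

python3 -c "
from h import *
stat()"
```

```text
t 33.05 stage [ 0.5496 -0.098   0.1151] yerr 1.9397 R_x [-0.001  0.012 -1.   ] F [ 0.6  0.  -0.5] T [-0.02 -0.01  0.05] w 0.173 j7 0.62
```

Call:
play_rows --increments "0.003 -0.0002 0 0;0.003 0 0 0;0.003 -0.0002 0 0;0.003 0 0 0"

```text
clock: 33.45
position: [0.5353, -0.159, 0.1019]
ee_rot: [-0.086, 0.701, 0.095, 0.702]
ft_force: [0.3, 0.9, -1.7]
grip_width: 0.178
```

```bash

python3 -c "
from h import *
stat()"
```

```text
t 33.45 stage [ 0.5497 -0.0982  0.1019] yerr 1.9398 R_x [-0.001  0.012 -1.   ] F [ 0.2  0.9 -1.7] T [-0.    0.02 -0.02] w 0.178 j7 0.63
```

Call:
play_rows --increments "0.003 -0.0002 0 0;0.003 0 0 0;0.002 0 0 0;0.001 0 0 0"

```text
clock: 33.85
position: [0.5352, -0.1591, 0.0917]
ee_rot: [-0.086, 0.701, 0.095, 0.701]
ft_force: [-0.4, 0.5, -0.7]
grip_width: 0.174
```

```bash

python3 -c "
from h import *
stat()"
```

```text
t 33.85 stage [ 0.5496 -0.0983  0.0917] yerr 1.9398 R_x [-0.001  0.012 -1.   ] F [-0.4  0.4 -0.7] T [ 0.03 -0.01  0.02] w 0.174 j7 0.63
```

Call:
play_rows --increments "0.001 0 0 0;0.0007 0 0 0"

```text
clock: 34.05
position: [0.5353, -0.1591, 0.0904]
ee_rot: [-0.086, 0.701, 0.095, 0.701]
ft_force: [-4.1, 1.4, 10.5]
grip_width: 0.173
```

Call:
play_rows --increments "0.0007 0 0 0;0.0007 0 0 0"

```text
clock: 34.25
position: [0.5353, -0.1591, 0.0904]
ee_rot: [-0.086, 0.701, 0.095, 0.702]
ft_force: [-4.0, 1.4, 7.9]
grip_width: 0.172
```

```bash

python3 -c "
from h import *
stat()"
```

```text
t 34.25 stage [ 0.5497 -0.0983  0.0904] yerr 1.9395 R_x [-0.001  0.014 -1.   ] F [-4.1  0.9  7.9] T [ 0.23  0.9  -0.01] w 0.172 j7 0.63
```

Call:
play_rows --increments "-0.0005 0 -0.0003 0;0 0 0 0"

```text
clock: 34.45
position: [0.5352, -0.1592, 0.0913]
ee_rot: [-0.086, 0.701, 0.095, 0.702]
ft_force: [0.2, 0.7, -0.8]
grip_width: 0.175
```

Call:
play_rows --increments "0 0 0 0;0 0 0 0;0 0 0 0;0 0 0 0;0 0 0 0" --hand 0.2

```text
clock: 34.95
position: [0.5355, -0.1593, 0.0913]
ee_rot: [-0.086, 0.701, 0.095, 0.702]
ft_force: [-0.2, 0.2, 0.3]
grip_width: 0.4
```

```bash

python3 -c "
from h import *
stat()
c=camera('wrist');s=camera('side');save(c,'w18')
cv2.imwrite('pics/s18d.png',cv2.resize(s['img'][140:260,380:510],None,fx=4.6,fy=4.6,interpolation=cv2.INTER_CUBIC))"
```

```text
t 34.95 stage [ 0.55   -0.0984  0.0913] yerr 1.9396 R_x [ 0.     0.013 -1.   ] F [-0.2  0.2  0.3] T [-0.02 -0.01 -0.03] w 0.4 j7 0.63
```

View pics/s18d.png

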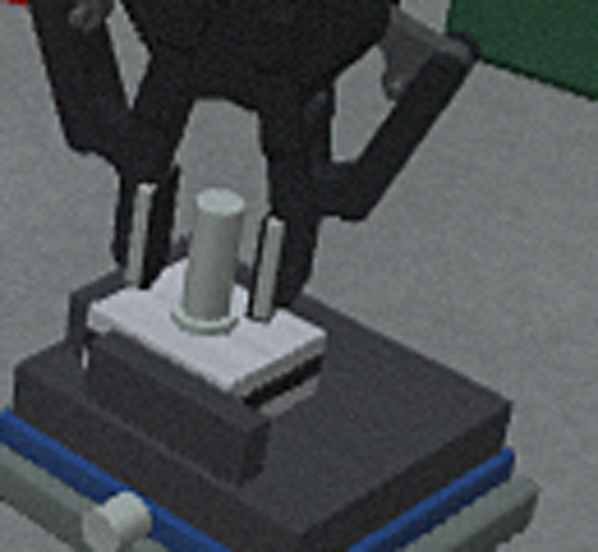

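View pics/w18.png

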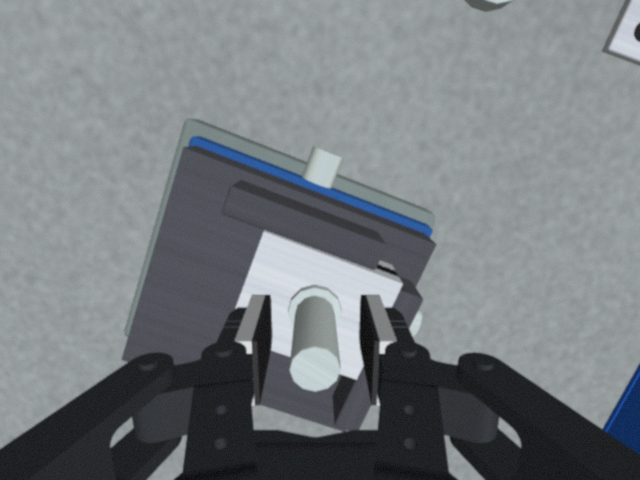

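Call:
play_rows --increments "-0.01 0 0 0;-0.015 0 0 0;-0.02 0 0 0;-0.03 0 0 0;-0.03 0 0 0;-0.02 0 0 0;0 -0.03 0 0;0 -0.04 0 0;0 -0.04 0 0;0 -0.03 0 0;0 0 0 0;0 0 0 0;0 0 0 0"

```text
clock: 36.35
position: [0.5735, -0.3007, 0.237]
ee_rot: [-0.089, 0.696, 0.095, 0.706]
ft_force: [-0.1, 0.4, -0.3]
grip_width: 0.402
```

```bash

python3 -c "
from h import *
import pickle
stat();P=pose()
c=camera('wrist');s=camera('side');t=camera('top');save(c,'w19');save(t,'t19');save(s,'s19')
pickle.dump((P,c,s,t),open('w19.pkl','wb'))
cv2.imwrite('pics/s19d.png',cv2.resize(s['img'][140:290,370:510],None,fx=4,fy=4,interpolation=cv2.INTER_CUBIC))
a=cv2.resize(t['img'][195:325,380:510],None,fx=3,fy=3,interpolation=cv2.INTER_CUBIC);cv2.imwrite('pics/t19d.png',a)"
```

```text
t 36.35 stage [ 0.6036 -0.2347  0.237 ] yerr 1.9428 R_x [ 0.013  0.011 -1.   ] F [-0.1  0.4 -0.3] T [-0.03  0.02  0.  ] w 0.402 j7 0.85
```

View pics/s19d.png

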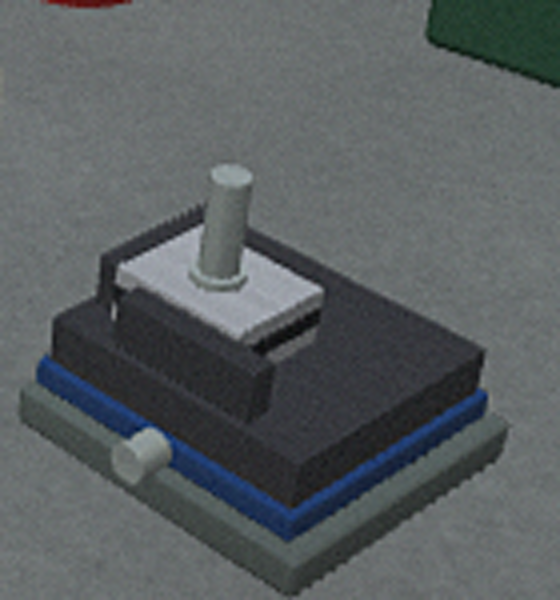

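View pics/w19.png

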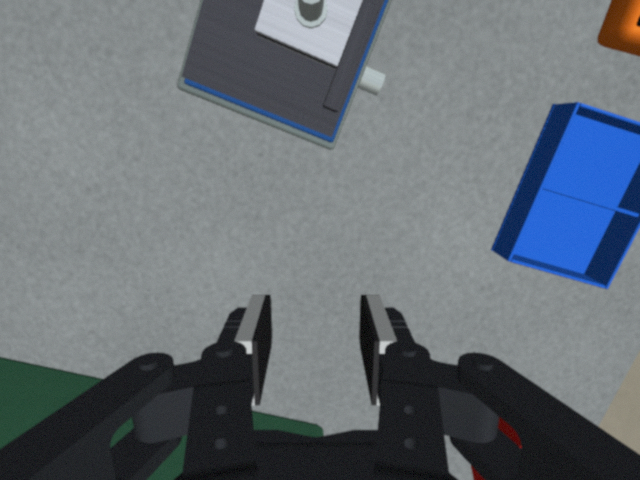

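View pics/t19.png

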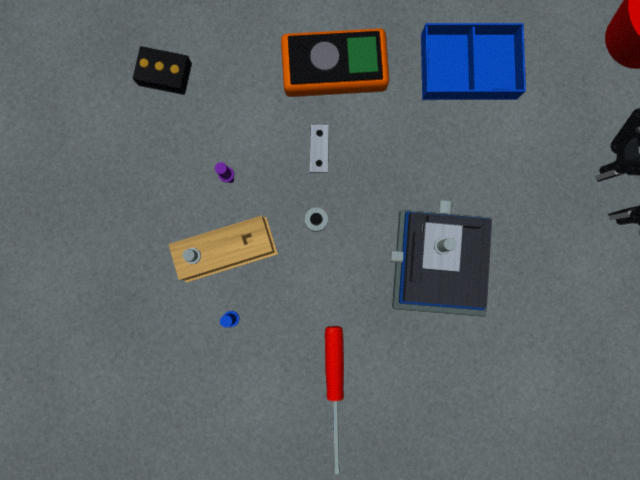

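```bash

python3 -c "
from h import *
import pickle
P,c,s,t=pickle.load(open('w19.pkl','rb'))
f=lambda u,v:(370+u/4,140+v/4)
F=onz(s,*f(218,277),.078);print('flange',st(F));print('headtop pred',proj(s,F+[0,0,.040]),'seen',f(232,174))
g=cv2.resize(t['img'][200:280,410:490],None,fx=7,fy=7,interpolation=cv2.INTER_CUBIC);cv2.imwrite('pics/t19e.png',cv2.convertScaleAbs(g,alpha=1.5))"
```

```text
flange [ 0.5421 -0.0932  0.078 ]
headtop pred (np.float64(427.92266958307914), np.float64(185.68026830604288)) seen (428.0, 183.5)
```

View pics/t19e.png

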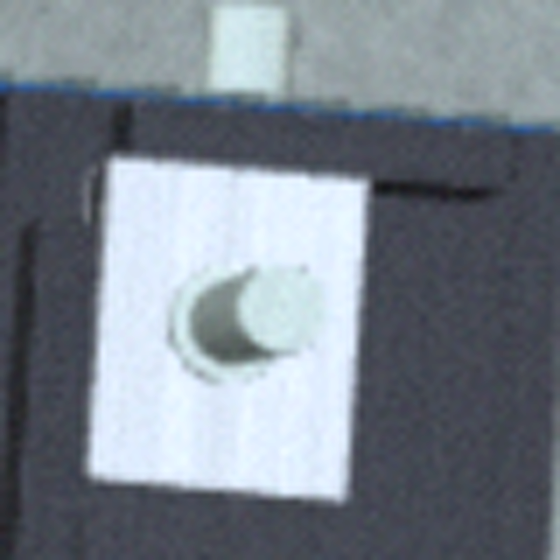

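```bash
python3 -c "
from h import *
print(workorder.hand_in())"
```

```text
the job is handed in; nothing more can be done
None
```

The three plates are against both fences and the tall-headed pin is down through all of them, with its flange home on the top plate. I handed the job in at about 36.5 s.

- **Plates:** I pushed them against the +y fence, then the +x fence, then +y again. The measured forces stayed below about 10 N. The fences put the hole about 0.5498 m along stage x and -0.1003 m along stage y. The top camera read the hole within 1.5 mm of that.
- **Pin:** It passed through the three plates and into the socket with no force above noise. The tool stopped at 90.4 mm, where 90.5 mm was expected for the flange on the plate. The highest reading at contact was about 10.5 N. I let the pressure off before opening the gripper.
- **Last checks:**
  - The pack looks flat and square to both fences.
  - The head top was within about 2 px of where an upright pin should appear in the side view.
  - The spare pin, collar, link and the blue and purple look-alikes appear where they were.
  - The gripper is clear of everything.
- **Tool tilt:** Over many short moves the tool drifted up to about 0.08 rad off vertical. I levelled it by pressing one finger pad against the wooden stand's side; the highest reading was about 11 N.
- **Camera disagreement:** The side camera's stage positions were off from the contact values by about 5 to 8 mm along x and 3 to 7 mm along y. I used that view only for relative alignment.

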